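# Close the mould jig with the T-handle key

### The job

Close the mould-clamping jig: swing the sprung keeper arm back by its post until it catches and leaves the screw well open, then take the long square-ended T-handle key from the rack, turn the screw at the bottom of the well clockwise until the jaw is fully home against the mould, and hang that key back in its hole in the rack. Finally press the trigger so that the keeper springs back over the well, and leave the other keys and everything else on the table where they are.

Things in the scene. Friction and masses are not known exactly. Their poses are not given: they have to be found in the camera images.
- jig: Grey clamping jig, fixed. Origin on the table under the screw well's axis; z up, x and y along its edges. Flat-topped block 70 mm high, x -35..85, y -45..165 mm, with a round well 36 mm across at the origin. At y -190..-45: sliding jaw (81 mm high), white plaster mould with a dome (92 mm) and fence. The keeper arm on top reaches to x = -68 mm when over the well
- well_mouth (a point): Centre of the well's mouth, on the block's top face (70 mm above the table)
- socket_floor (a point): Floor of the screw's square socket, on the well axis, 8 mm above the table. Socket 18.5 mm across flats; straight walls 18 mm up from here, then a flared lead-in 7 mm high. z up; its x and y axes are square to the flats and turn with the screw
- screw (a joint): Turn of the screw in the well (rad): grows clockwise seen from above; stop at 1.5 = jaw fully home against the mould; starts at 0.1 to 0.5. Friction 0.12 N m, stays where left. At 0 the socket's flats are parallel to the jig's x and y; at angle a they are turned by -a about z. The jaw moves 8 mm per rad
- keeper (a joint): Steel keeper arm's angle about its vertical pivot (rad): 0 = pointing to the jig's -x, its 46 mm disc over the well; grows clockwise from above (towards jig +y). Spring: 1.3 N at the post at 0, 4 N cocked, more when moved fast; riding over the sear's ramp some 4 N more. Caught, it rests at about 1.21 (it must be taken to 1.27 or beyond first); stop at 1.42
- keeper_pivot (a point): Pivot of the keeper, at jig x = 50 mm, y = 0, 88 mm above the table
- keeper_post (a point): Top centre of the upright round steel post on the keeper arm, 14 mm across, by which it is pushed or pinched; 118 mm above the table, 30 mm of it stands free above the arm (arm top 88 mm above the table). It runs on a circle of 95 mm radius about the pivot
- trigger_top (a point): Top centre of the sear's round steel push button (24 mm across), 86 mm above the table and 16 mm above the block, 150 mm from the pivot just beyond the tip of the cocked arm. The sear's ramped tooth is one piece with it
- trigger (a joint): How far the button is pushed down (m), 0 to 0.009, spring 2 N at the start and about 4.5 N at the bottom, with friction some 2 N more when the arm is cocked; the keeper is let go at about 0.006 to 0.007
- rack: Plywood key rack, fixed: plate 80 x 230 mm, its top 100 mm above the table, 12 mm thick, on two end boards. Origin on the table under its middle; three round holes, 28 mm across, at y = -65, 0, 65 mm, x = 0, with chamfered mouths. One key hangs in each, resting on its collar; which hole is which varies
- key: The key to use: steel T-handle key, long square shaft 16 mm across flats, the last 6 mm tapering to 9 mm. Origin at the centre of the shaft's lower end, z up the shaft. Crossbar along x, 84 mm long, 14 wide, 16 high, centre 126 mm above the origin; collar 40 mm across at 88 to 94 mm; flats square to x and y. 0.23 to 0.43 kg. In the rack the origin is 12 mm above the table
- key_tip (a point): Centre of the lower end of the long key's shaft
- stub_key: A key to leave alone: the same square end, but only 40 mm of shaft below the collar (too short for the well), crossbar 60 mm long. Same head otherwise; the crossbar's centre is 78 mm above its origin, which is at the shaft's lower end
- round_key: A key to leave alone: round shaft 22 mm across (does not fit the socket), 88 mm below the collar, crossbar 104 mm long, its centre 126 mm above the origin at the shaft's lower end
- jar: Bystander: jar with a lid, 60 mm across, 62 mm high; origin under its centre
- brush_pot: Bystander: steel pot of brushes, 72 mm across, 170 mm high; origin under its centre
- cup: Bystander: blue plastic cup, 72 mm across, 72 mm high; origin under its centre
- spray_bottle: Bystander: white spray bottle, 68 mm across, 191 mm high; origin under its centre
- spatula: Bystander: spatula 160 mm long lying flat on the table; origin under its middle
There are look-alikes about, which are no part of the job. Leave any blue look-alike of the rack alone.

How it is judged:
By the outcome, as a careful person would: the job done as asked, in the order asked, and still so for the second after the job is handed in, with the robot touching nothing.
It also fails if it takes over 72 s, if anything falls off the work surface, if the arm or the gripper's body presses on something with over 40 N, if the wrist force passes 120 N, or if a joint passes its speed limit or range.

### The arm

A 6-joint arm with a two-finger parallel gripper is mounted at the origin on the work surface. World frame = base frame: x ahead of the robot, y to its left, z up, the work surface at z = 0. Lengths are in m, angles in rad, forces in N, time in s.
With the tool pointing down it reaches from about 0.35 to 0.85 m from the base axis. Payload 8.1 kg.
Tool frame: the origin (TCP) lies at the very end of the fingers, on their centre line; the grasp point (between the pads) lies 19 mm behind it; x points along the fingers, y is the direction in which the jaws open and shut, and the axes are right-handed (so a half turn about x gives the same grasp; the last joint's range is limited). The gripper opens to 93 mm and grips with 3 to 60 N. Pads are 15 mm wide; open, the fingers measure 128 mm over their backs; the gripper's body (75 mm by 188 mm) begins 65 mm behind the grasp point.
Start: joints at [-1.406, 0.13, 1.488, -0, 1.523, -0.085], TCP at [0.148, -0.581, 0.196] pointing down, gripper open.
Joint ranges: [-2.96, 2.96], [-0.89, 2.26], [0.02, 2.5], [-1.34, 4.48], [0, 2.73], [-2.66, 2.66]. Speed limits (rad/s): [2.39, 2.39, 2.79, 3.14, 3.14, 3.14].

### API

Orientations are given as a rotation vector (axis times angle).
In Python, from plant import * gives the robot as it stands. The module is installed in compiled form; this text tells all that it offers.
- The arm moves only by the tool apply_moves, never from a script. Its argument "series" is a list of rows, each an object with "jaw": the gripper's target within -1 to 1 (shut at 1, half-way at 0, fully open at -1); "linear": the shift along the tool's x, y, z normalised to -1 to 1, where 1 is 0.6 m, a list of three; "roll": the turn about the tool's x normalised to -1 to 1, where 1 is 30 degrees. A call has 1 to 20 rows; each row is the pose to reach, as a shift and turn from the pose measured when the call began, along the tool's axes at that moment; what a row does not reach only later rows make up. A row lasts 1/8 s, in which the tool goes at most 62.5 mm and 10.7 degrees, less where a joint would pass 70% of its speed; a pose out of reach is approached as far as the arm can. A call with a number of a shift or a turn outside -1 to 1 is refused whole. A call with a gripper value outside its range is refused whole. The fingers move at their own pace and stop on an object; "force" is the grip in N (left out, the last holds). Time passes only in rows, so rows that repeat a pose let the fingers close. It gives the time, the measured TCP pose, the force and the opening at its end, in the units of the state.
- read_state(): the state, without advancing time (a new reading comes with each control period).
- read_camera(name): name is "scene" or "side" or "wrist"; returns a dict with "pixels" (400x640x3 uint8, blue, green, red), "intrinsics" (3x3 intrinsics, pixels), "rvec" (rotation vector, rad) and "tvec" (3), from world to camera coordinates, as OpenCV has them; the wrist camera has in their place "tool_from_camera" (4x4, takes a point from camera to tool coordinates, whose origin is the TCP and whose axes are the tool frame's). Camera axes: x right, y down, z forward; pixel columns grow to the right and rows downward; lengths in m; the calibration is good to about 2 mm. A picture is of the moment at which its call begins: read the wrist's pose just before it. There is no depth.
- close_job(): hands the job in, once; it reports no verdict.
The state is a dict: "t": time; "q": joint angles; "dq": joint speeds; "joint_torque": joint torques, N m; "tool_pos": TCP position; "orientation": TCP orientation; "force": force on the tool from outside, world axes, zero at the start; "wrist_torque": the same for the moment, N m; "opening": finger opening in m.
Only numpy, scipy, OpenCV 4.12 (cv2) and the standard library are available. Lean on these libraries where they do the work, as an engineer would, in place of code of your own. Each camera call takes 0.05 s, during which the arm holds its last target. There are 200 camera calls.

## Working session

There is one attempt and no reset: what is moved stays moved. The work goes in short steps, Python scripts to look and compute and a tool call to move; the robot and the scene stay as the last step left them, time stands still between calls to the robot, and variables do not carry over. Pictures are saved under pics/ and viewed, about 8 in all and at most 12, crops included, and the job is handed in when it is done.

Besides the shell and the picture viewer there is one more tool, called as name(argument=value, ...), one argument or row to a line, values as JSON. apply_moves: Moves the arm, as the interface text tells. Its arguments: {"type":"object","properties":{"series":{"type":"array"},"force":{"type":"number"}},"required":["series"]}

```bash
mkdir -p pics; ls
cat > h.py <<'E'
import numpy as np, cv2
from plant import *
from scipy.spatial.transform import Rotation as R
def cam(name):
    s=read_state(); c=read_camera(name)
    K=np.array(c["intrinsics"],float)
    if name=="wrist":
        T=np.array(c["tool_from_camera"]); W=np.eye(4)
        W[:3,:3]=R.from_rotvec(s["orientation"]).as_matrix(); W[:3,3]=s["tool_pos"]
        M=W@T
    else:
        M=np.eye(4); r=R.from_rotvec(np.ravel(c["rvec"])).as_matrix()
        M[:3,:3]=r.T; M[:3,3]=-r.T@np.ravel(c["tvec"])
    return np.array(c["pixels"]),K,M
def ray(K,M,uv):
    d=M[:3,:3]@np.linalg.inv(K)@np.array([uv[0],uv[1],1.]); return M[:3,3],d
def onz(K,M,uv,z):
    o,d=ray(K,M,uv); return o+d*(z-o[2])/d[2]
def proj(K,M,p):
    q=K@(M[:3,:3].T@(np.array(p,float)-M[:3,3])); return q[:2]/q[2]
def tool(p):
    "world displacement target -> tool-axes normalised"
    s=read_state(); r=R.from_rotvec(s["orientation"]).as_matrix()
    return r.T@(np.array(p)-np.array(s["tool_pos"]))/0.6
E
python3 - <<'E'
from h import *
for n in("scene","side"):
    im,K,M=cam(n); cv2.imwrite(f"pics/{n}0.png",im); np.savez(f"{n}0.npz",im=im,K=K,M=M); print(n,M[:3,3].round(3),K[0,0])
s=read_state();print(s["tool_pos"],s["orientation"],s["opening"],s["force"]);print(R.from_rotvec(s["orientation"]).as_matrix().round(3))
E
```

```text
pics
scene [ 0.969 -0.683  1.041] 519.5311178349883
side [-0.009  0.675  0.821] 421.33673402804243
[ 0.14826987 -0.58083354  0.19461727] [ 2.08908256  0.26405356 -2.08926066] 0.09325394321486753 [ 0.6455533  -0.74661609  0.88568224]
[[-0.     0.247 -0.969]
 [ 0.002 -0.969 -0.247]
 [-1.    -0.002 -0.   ]]
```

View pics/scene0.png

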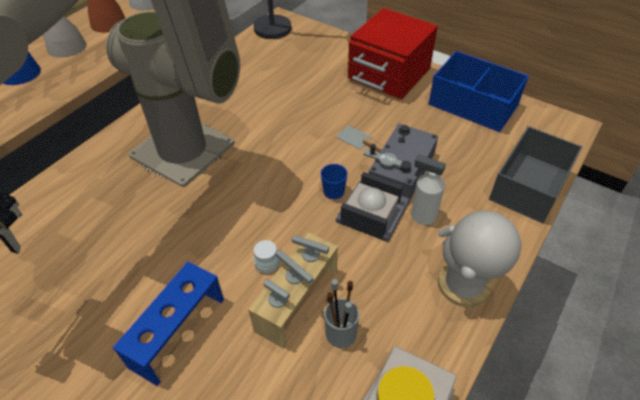

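View pics/side0.png

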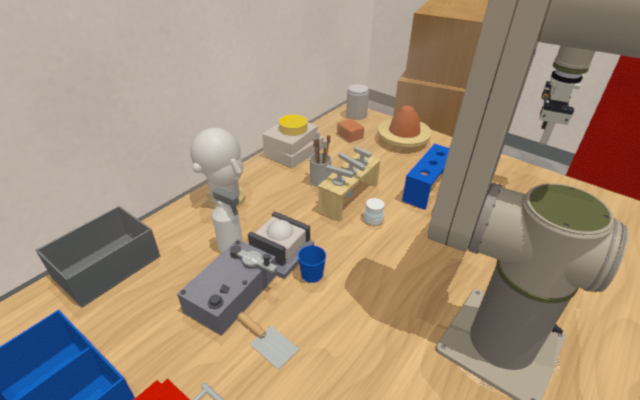

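Scene: rack with three keys around (295,270), and jig with its keeper near (385,165). Side: jig at (245,270), rack at (350,180). Next I'll enlarge both.

Run:
```python
import numpy as np,cv2
a=np.load("scene0.npz")["im"];b=np.load("side0.npz")["im"]
f=lambda im,x,y,w,h:cv2.resize(im[y:y+h,x:x+w],(400,300),interpolation=cv2.INTER_CUBIC)
# scale: rack crops 100x75 (x4), jig crops 133x100 (x3)
g=np.vstack([np.hstack([f(a,240,225,100,75),f(b,310,140,100,75)]),np.hstack([f(a,330,115,133,100),f(b,177,225,133,100)])])
cv2.imwrite("pics/crop0.png",g)
```

```text
(no output)
```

View pics/crop0.png

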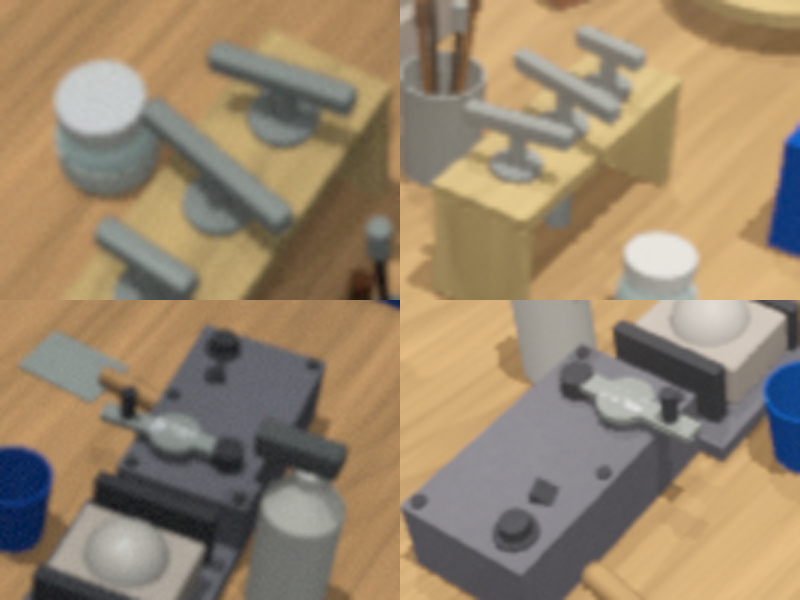

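The crops show rack crossbars of three lengths: far and middle are long, near is the stub. The keeper post is at crop (128,395) in scene and (670,400) in side. The trigger is at (222,342) in scene and (517,522) in side.

Run:
```python
from h import *
L=lambda n:(lambda z:(z["K"],z["M"]))(np.load(n+"0.npz"))
A,B=L("scene"),L("side")
S=lambda X,Y,top: (240+X/4,225+Y/4) if top else (330+X/3.008,115+(Y-300)/3)
D=lambda X,Y,top: (310+(X-400)/4,140+Y/4) if top else (177+(X-400)/3.008,225+(Y-300)/3)
for n,p,q in(("far",[(213,55),(352,95)],[(470,108),(572,136)]),("mid",[(150,108),(285,215)],[(518,60),(615,108)]),("near",[(103,228),(192,280)],[(580,36),(642,58)])):
  for nm,C,f,e in(("sc",A,S,p),("sd",B,D,q)):
    P=[onz(*C,f(*x,1),.142) for x in e]; d=P[1]-P[0]
    print(n,nm,(sum(P)/2).round(4)[:2],"len",np.linalg.norm(d).round(4),"yaw",np.degrees(np.arctan2(d[1],d[0])).round(1))
for n,s,d,z in(("post",(128,391),(671,391),.118),("trig",(222,340),(517,520),.086),("knob",(228,450),(577,376),.1),("disc",(175,432),(630,400),.088),("c1",(208,328),(405,505),.07),("c2",(323,362),None,.07),("c",None,(585,347),.07)):
  print(n,[onz(*C,f(*x,0),z)[:2].round(4) if x else None for C,f,x in((A,S,s),(B,D,d))])
```

```text
far sc [ 0.5684 -0.1557] len 0.0797 yaw 14.2
far sd [ 0.5634 -0.1546] len 0.0798 yaw -167.3
mid sc [ 0.5716 -0.2197] len 0.0987 yaw -8.7
mid sd [ 0.5674 -0.2166] len 0.0936 yaw 175.1
near sc [ 0.5759 -0.2841] len 0.0555 yaw 0.7
near sd [ 0.5702 -0.2809] len 0.0547 yaw -176.2
post [array([0.5104, 0.2063]), array([0.5077, 0.2064])]
trig [array([0.5315, 0.3443]), array([0.527 , 0.3496])]
knob [array([0.6094, 0.2075]), array([0.5909, 0.2294])]
disc [array([0.556 , 0.2129]), array([0.5482, 0.2141])]
c1 [array([0.505 , 0.3693]), array([0.6146, 0.3854])]
c2 [array([0.6164, 0.386 ]), None]
c [None, array([0.6365, 0.1825])]
```

Far key (bar about 80 mm seen) is the long one, at about (0.567,-0.155). The well is at about (0.553,0.213) with jig yaw about 8.6°. Next I'll carry the wrist towards the jig, rolling so that the later turns stay in range.

apply_moves(
  series=[
    {"jaw": 0,"linear": [-0.1,0,0],"roll": 0},
    {"jaw": 0,"linear": [-0.175,0,0],"roll": 0},
    {"jaw": 0,"linear": [-0.175,-0.249,-0.583],"roll": 0},
    {"jaw": 0,"linear": [-0.175,-0.249,-0.583],"roll": 0},
    {"jaw": 0,"linear": [-0.175,-0.249,-0.583],"roll": 0},
    {"jaw": 0,"linear": [-0.175,-0.249,-0.583],"roll": 0},
    {"jaw": 0,"linear": [-0.175,-0.249,-0.583],"roll": 0},
    {"jaw": 0,"linear": [-0.175,-0.249,-0.583],"roll": 0},
    {"jaw": 0,"linear": [-0.175,-0.793,-0.808],"roll": -1},
    {"jaw": 0,"linear": [-0.175,-0.793,-0.808],"roll": -1},
    {"jaw": 0,"linear": [-0.175,-0.793,-0.808],"roll": -1},
    {"jaw": 0,"linear": [-0.175,-0.793,-0.808],"roll": -1},
    {"jaw": 0,"linear": [-0.175,-0.793,-0.808],"roll": -1},
    {"jaw": 0,"linear": [-0.175,-0.793,-0.808],"roll": -1},
    {"jaw": 0,"linear": [-0.175,-0.793,-0.808],"roll": -1},
  ],
)

```text
t: 1.98
tool_pos: [0.5003, 0.0028, 0.3]
orientation: [1.766, 0.726, -1.766]
force: [-0.4, -0.6, 0.4]
opening: 0.0465
```

apply_moves(
  series=[
    {"jaw": 0,"linear": [0,0,0],"roll": -1},
    {"jaw": 0,"linear": [0,0,0],"roll": -1},
    {"jaw": 0,"linear": [0,0,0],"roll": -1},
  ],
)

```text
t: 2.35
tool_pos: [0.5, 0.0017, 0.2996]
orientation: [1.402, 1.075, -1.402]
force: [-0.1, 1.2, 0.0]
opening: 0.0464
```

apply_moves(
  series=[
    {"jaw": 0,"linear": [0,0,0],"roll": -1},
    {"jaw": 0,"linear": [0,0,0],"roll": -1},
    {"jaw": 0,"linear": [0,0,0],"roll": -1},
  ],
)

```text
t: 2.72
tool_pos: [0.4998, 0.0004, 0.2993]
orientation: [1.013, 1.325, -1.014]
force: [-0.5, -0.1, -0.3]
opening: 0.0466
```

apply_moves(
  series=[
    {"jaw": 0,"linear": [0,0,0],"roll": -1},
    {"jaw": 0,"linear": [0,0,0],"roll": -1},
    {"jaw": 0,"linear": [0,0,0],"roll": -1},
  ],
)

```text
t: 3.1
tool_pos: [0.4995, -0.0009, 0.2988]
orientation: [0.61, 1.487, -0.61]
force: [-0.5, 0.0, 0.2]
opening: 0.0465
```

Run:
```python
from h import *
s=read_state();print(s["t"],s["tool_pos"],s["q"]);print(R.from_rotvec(s["orientation"]).as_matrix().round(3))
im,K,M=cam("wrist"); print(M.round(3),K[0,0])
print(tool([.5,.2,.3]))
# spray bottle: cap in scene & side rays
L=lambda n:(lambda z:(z["K"],z["M"]))(np.load(n+"0.npz"))
print(onz(*L("scene"),(330+300/3,115+147/3),.18),onz(*L("side"),(228,203),.18))
print(onz(*L("scene"),(426,218),0),onz(*L("side"),(228,248),0))
```

```text
3.1 [ 0.49953621 -0.00093836  0.29881633] [-1.05251316e-01 -1.58545998e-01  1.58831083e+00  8.74564156e-04
  1.71537143e+00 -8.96439840e-01]
[[-0.003  0.703  0.711]
 [ 0.001  0.711 -0.703]
 [-1.    -0.002 -0.003]]
[[ 0.703  0.682  0.202  0.444]
 [ 0.711 -0.673 -0.203  0.056]
 [-0.003  0.286 -0.958  0.489]
 [ 0.     0.     0.     1.   ]] 350.26748440357613
[-0.00151571  0.24037241 -0.23316634]
[0.68559037 0.16606749 0.18      ] [0.6595199  0.17901283 0.18      ]
[0.7063692  0.16029744 0.        ] [0.69759613 0.17488974 0.        ]
```

apply_moves(
  series=[
    {"jaw": 0,"linear": [0,0.351,-0.24],"roll": 0},
    {"jaw": 0,"linear": [0,0.351,-0.24],"roll": 0},
    {"jaw": 0,"linear": [0,0.351,-0.24],"roll": 0},
    {"jaw": 0,"linear": [0,0.351,-0.24],"roll": 0},
    {"jaw": 0,"linear": [0,0.351,-0.24],"roll": 0},
    {"jaw": 0,"linear": [0,0.351,-0.24],"roll": 0},
    {"jaw": 0,"linear": [0,0.351,-0.24],"roll": 0},
  ],
)

```text
t: 4.03
tool_pos: [0.5437, 0.2486, 0.2992]
orientation: [0.606, 1.488, -0.607]
force: [0.1, -0.8, -0.1]
opening: 0.0464
```

Run:
```python
from h import *
im,K,M=cam("wrist"); np.savez("w1.npz",im=im,K=K,M=M);cv2.imwrite("pics/w1.png",im)
s=read_state();print(s["t"],s["tool_pos"],s["q"])
```

```text
4.075 [0.5437084  0.24867123 0.29934923] [ 0.34191465  0.10849171  1.32473267  0.00195627  1.71079474 -0.4534508 ]
```

View pics/w1.png

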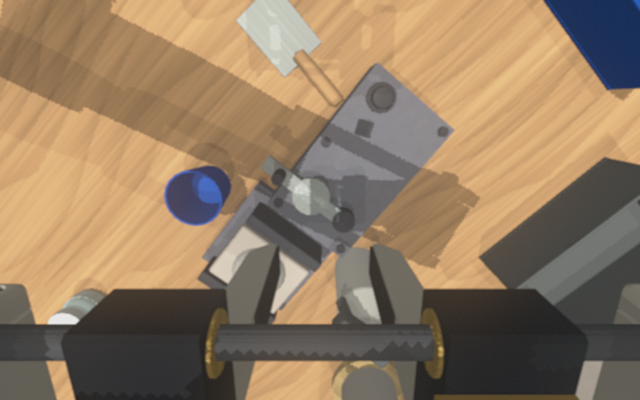

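Wrist view: trigger at (381,96), post at (278,177), disc at (312,195), pivot knob at (343,218), block corners at (377,65) and (453,130).

Run:
```python
from h import *
z=np.load("w1.npz");K,M=z["K"],z["M"]
for n,p,h in(("trig",(381,96),.086),("post",(278,176),.117),("disc",(312,195),.089),("knob",(343,217),.1),("c1",(377,65),.07),("c2",(453,130),.07)):
    print(n,onz(K,M,p,h)[:2].round(4))
# fit jig pose from points
P=np.array([onz(K,M,p,h)[:2] for p,h in(((381,96),.086),((278,176),.117),((312,195),.089),((377,65),.07),((453,130),.07))])
Q=np.array([(50-150*np.cos(1.21),150*np.sin(1.21)),(-45,0),(0,0),(-35,165),(85,165)])/1000
Pm,Qm=P.mean(0),Q.mean(0);a=P-Pm;b=Q-Qm
th=np.arctan2((b[:,0]*a[:,1]-b[:,1]*a[:,0]).sum(),(a*b).sum());r=np.array([[np.cos(th),-np.sin(th)],[np.sin(th),np.cos(th)]])
t=Pm-r@Qm;print(np.degrees(th),t,(P-Q@r.T-t).round(4))
for k in(0,.35,.7,1.0,1.34,1.2):print(k,(t+r@np.array([.05-.095*np.cos(k),.095*np.sin(k)])).round(4))
```

```text
trig [0.5286 0.3511]
post [0.5093 0.2123]
disc [0.5549 0.2175]
knob [0.5975 0.227 ]
c1 [0.5024 0.3718]
c2 [0.618  0.3879]
7.172101317397048 [0.5539861  0.21473934] [[-0.0049 -0.0025]
 [-0.      0.0032]
 [ 0.0009  0.0028]
 [ 0.0037 -0.0023]
 [ 0.0003 -0.0012]]
0 [0.5093 0.2091]
0.35 [0.511  0.2422]
0.7 [0.5239 0.2726]
1.0 [0.5427 0.2939]
1.34 [0.5705 0.31  ]
1.2 [0.5584 0.3045]
```

apply_moves(
  series=[
    {"jaw": 0,"linear": [0.05,-0.086,0.005],"roll": -0.5},
    {"jaw": 0,"linear": [0.15,-0.086,0.005],"roll": -0.5},
    {"jaw": 0,"linear": [0.25,-0.086,0.005],"roll": -0.5},
    {"jaw": 0,"linear": [0.25,-0.086,0.005],"roll": -0.5},
    {"jaw": 0,"linear": [0.3,-0.086,0.005],"roll": -0.5},
    {"jaw": 0,"linear": [0.34,-0.086,0.005],"roll": -0.5},
    {"jaw": 0,"linear": [0.34,-0.086,0.005],"roll": -0.5},
  ],
  force=20,
)

```text
t: 4.95
tool_pos: [0.5096, 0.2095, 0.0968]
orientation: [0.404, 1.536, -0.403]
force: [-0.4, 0.1, -0.3]
opening: 0.0465
```

apply_moves(
  series=[
    {"jaw": 1,"linear": [0,0,0],"roll": 0},
    {"jaw": 1,"linear": [0,0,0],"roll": 0},
    {"jaw": 1,"linear": [0,0,0],"roll": 0},
    {"jaw": 1,"linear": [0,0,0],"roll": 0},
  ],
)

```text
t: 5.45
tool_pos: [0.5098, 0.2096, 0.0973]
orientation: [0.404, 1.535, -0.403]
force: [-0.1, -0.4, 0.1]
opening: 0.0108
```

Run:
```python
from h import *
s=read_state();print(s["t"],s["tool_pos"],s["opening"],s["force"]);m=R.from_rotvec(s["orientation"]).as_matrix();print(m.round(3))
t=np.array([.554,.215]);th=np.radians(7.9);r=np.array([[np.cos(th),-np.sin(th)],[np.sin(th),np.cos(th)]])
p0=np.array(s["tool_pos"]); q0=t+r@np.array([-.045,0])
for k in(.15,.3,.45,.6,.75,.9,1.05,1.2,1.3,1.34):
    d=np.r_[r@np.array([.095-.095*np.cos(k),.095*np.sin(k)]),0]
    print(k,(m.T@d/.6).round(3))
```

```text
5.45 [0.50979484 0.20964374 0.09727408] 0.010812485330507396 [-0.13421652 -0.39908793  0.08483994]
[[-0.002  0.492  0.871]
 [ 0.001  0.871 -0.492]
 [-1.    -0.    -0.003]]
0.15 [ 0.     0.02  -0.013]
0.3 [ 0.     0.041 -0.023]
0.45 [ 0.     0.064 -0.029]
0.6 [ 0.     0.088 -0.032]
0.75 [ 0.     0.112 -0.032]
0.9 [ 0.     0.135 -0.028]
1.05 [ 0.     0.157 -0.02 ]
1.2 [ 0.     0.179 -0.009]
1.3 [-0.     0.192 -0.   ]
1.34 [-0.     0.197  0.004]
```

apply_moves(
  series=[
    {"jaw": 1,"linear": [0,0,0],"roll": 0},
  ],
)

```text
t: 5.58
tool_pos: [0.5097, 0.2096, 0.0972]
orientation: [0.404, 1.536, -0.403]
force: [-0.4, 0.1, -0.5]
opening: 0.0023
```

Run:
```python
from h import *
im,K,M=cam("wrist");cv2.imwrite("pics/w2.png",cv2.resize(im[150:350,200:440],(720,600)))
im,K,M=cam("scene")
g=cv2.resize(im[110:210,330:463],(532,400),interpolation=cv2.INTER_CUBIC);cv2.imwrite("pics/s2.png",g)
```

```text
(no output)
```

View pics/w2.png

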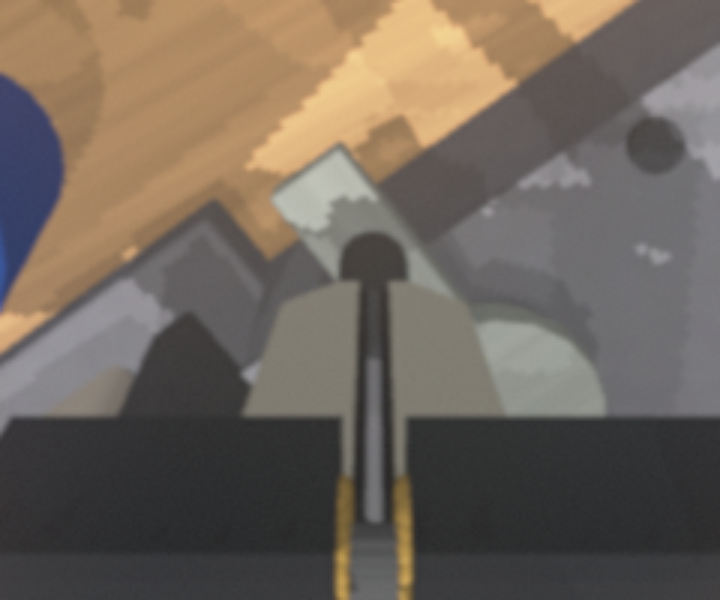

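The fingers missed: the post shows just beyond them at crop (374,268), towards tool −z. I'll measure the offset.

Run:
```python
from h import *
im,K,M=cam("wrist");s=read_state()
for v in(232,236,240):
  p=onz(K,M,(324.7,150+0+v-150),.118);print(p.round(4),(tool(p)*.6).round(4))
W=np.load("w1.npz");print(proj(K,M,[.5097,.2096,.0972]), proj(W["K"],W["M"],[.5093,.2096,.118]))
for h in (.095,.118): print(h, onz(W["K"],W["M"],(278,176),h))
```

```text
[0.4987 0.2168 0.118 ] [-0.0208  0.0008 -0.0132]
[0.5006 0.2157 0.118 ] [-0.0208  0.0008 -0.0109]
[0.5026 0.2146 0.118 ] [-0.0208  0.0008 -0.0087]
[323.28804474 239.97820157] [276.15524764 177.91862556]
0.095 [0.51057124 0.20684952 0.095     ]
0.118 [0.50923939 0.21257351 0.118     ]
```

apply_moves(
  series=[
    {"jaw": 0,"linear": [0,0,0],"roll": 0},
    {"jaw": 0,"linear": [0,0,0],"roll": 0},
    {"jaw": 0,"linear": [-0.04,0,0.03],"roll": 0},
    {"jaw": 0,"linear": [-0.06,0,0.03],"roll": 0},
    {"jaw": 0,"linear": [-0.06,0,0.03],"roll": 0},
  ],
)

```text
t: 6.35
tool_pos: [0.5261, 0.2011, 0.1343]
orientation: [0.405, 1.534, -0.402]
force: [-0.3, -0.4, 0.1]
opening: 0.0445
```

Run:
```python
from h import *
im,K,M=cam("wrist");np.savez("w3.npz",im=im,K=K,M=M);cv2.imwrite("pics/w3.png",cv2.resize(im[100:300,200:440],(720,600)))
```

```text
(no output)
```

View pics/w3.png

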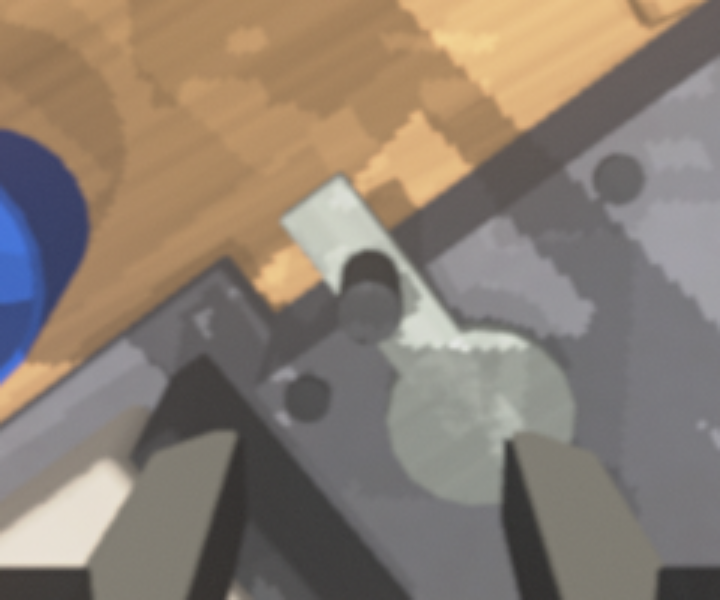

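Here the post's top face is the lighter disc at crop (371,311). The dark blob above it is its shaft, which misled me before. The keeper disc centre is at about (480,415).

Run:
```python
from h import *
z=np.load("w3.npz");K,M=z["K"],z["M"]
f=lambda x,y:(200+x/3,100+y/3)
print(M[:3,3],(tool([.5097,.2096,.0972])*.6).round(4))
for n,p,h in(("post",f(371,311),.118),("postbase",f(371,279),.088),("disc",f(481,416),.088),):
    q=onz(K,M,p,h);print(n,q.round(4),(tool(q)*.6).round(4))
print(proj(K,M,[.511,.207,.118]),proj(K,M,[.511,.207,.088]))
```

```text
[0.45700389 0.24059665 0.32481696] [ 0.0361 -0.0003 -0.0178]
post [0.5111 0.2098 0.118 ] [ 0.0153  0.0006 -0.0167]
postbase [0.5121 0.2092 0.088 ] [ 0.0453  0.0005 -0.0154]
disc [0.5552 0.2155 0.088 ] [0.0452 0.0272 0.019 ]
[319.65449867 205.69311554] [320.16300702 193.10153467]
```

Run:
```python
from h import *
z=np.load("w3.npz");K=z["K"]
im,K,M=cam("wrist");s=read_state();T=np.linalg.inv(np.block([[R.from_rotvec(s["orientation"]).as_matrix(),np.array(s["tool_pos"])[:,None]],[np.zeros((1,3)),1]]))@M
print(T.round(4))
Ti=np.linalg.inv(T)
def pr(p):
    q=K@(Ti[:3,:3]@np.array(p)+Ti[:3,3]);return (3*(q[:2]/q[2]-[200,100])).round(0)
print("crop coords w3, opening",s["opening"])
for x in(0,-.01,-.02,-.03):
  print(x,[pr([x,.0222,zz]) for zz in(-.0075,0,.0075)])
```

```text
[[ 1.000e-04 -2.896e-01  9.571e-01 -1.910e-01]
 [ 1.000e+00  1.000e-04 -1.000e-04  8.000e-04]
 [-0.000e+00  9.571e-01  2.896e-01 -7.960e-02]
 [ 0.000e+00  0.000e+00  0.000e+00  1.000e+00]]
crop coords w3, opening 0.0461241270469395
0 [array([483., 381.]), array([482., 417.]), array([481., 452.])]
-0.01 [array([488., 400.]), array([487., 438.]), array([486., 474.])]
-0.02 [array([494., 421.]), array([493., 460.]), array([492., 499.])]
-0.03 [array([501., 445.]), array([499., 486.]), array([498., 526.])]
```

The fingertips seem to sit about 25 mm behind the reported TCP. I'll check with the fixed cameras, with the reported TCP marked.

Run:
```python
from h import *
s=read_state();g=[]
for n in("scene","side"):
    im,K,M=cam(n);u,v=proj(K,M,s["tool_pos"]);u,v=int(round(u)),int(round(v));print(n,u,v)
    c=cv2.resize(im[v-60:v+40,u-50:u+50],(400,400),interpolation=cv2.INTER_CUBIC)
    cv2.drawMarker(c,(202,242),(0,0,255),cv2.MARKER_CROSS,24,1);g.append(c)
cv2.imwrite("pics/t4.png",np.hstack(g))
```

```text
scene 377 144
side 263 246
```

View pics/t4.png

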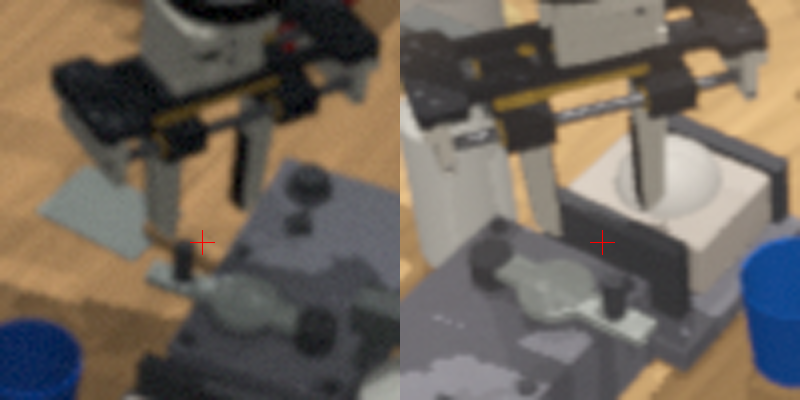

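In both views the finger ends sit about 20 crop-px above the reported TCP. I'll work out that height.

Run:
```python
from h import *
s=read_state();p=np.array(s["tool_pos"]);print(p)
for n,(u,v) in(("scene",(376.9,139.9)),("side",(263.3,241.3))):
    im,K,M=cam(n)
    print(n,[(d,proj(K,M,p+[0,0,d]).round(1)) for d in(0,.01,.02,.03)],(u,v))
```

```text
[0.52458344 0.20078882 0.13212437]
scene [(0, array([376.6, 144.6])), (0.01, array([376.9, 141.7])), (0.02, array([377.1, 138.7])), (0.03, array([377.4, 135.8]))] (376.9, 139.9)
side [(0, array([263.1, 246.4])), (0.01, array([262.8, 243.3])), (0.02, array([262.4, 240.2])), (0.03, array([262.1, 237. ]))] (263.3, 241.3)
```

apply_moves(
  series=[
    {"jaw": 0,"linear": [0,0.002,-0.027],"roll": 0},
    {"jaw": 0,"linear": [0.04,0.002,-0.027],"roll": 0},
    {"jaw": 0,"linear": [0.07,0.002,-0.027],"roll": 0},
    {"jaw": 0,"linear": [0.087,0.002,-0.027],"roll": 0},
    {"jaw": 0,"linear": [0.087,0.002,-0.027],"roll": 0},
  ],
)

```text
t: 7.28
tool_pos: [0.5102, 0.2097, 0.0791]
orientation: [0.402, 1.539, -0.404]
force: [0.2, -0.4, 1.0]
opening: 0.0463
```

apply_moves(
  series=[
    {"jaw": 1,"linear": [0,0,0],"roll": 0},
    {"jaw": 1,"linear": [0,0,0],"roll": 0},
    {"jaw": 1,"linear": [0,0,0],"roll": 0},
    {"jaw": 1,"linear": [0,0,0],"roll": 0},
    {"jaw": 1,"linear": [0,0,0],"roll": 0},
  ],
  force=25,
)

```text
t: 7.9
tool_pos: [0.5102, 0.2095, 0.0794]
orientation: [0.402, 1.538, -0.404]
force: [-0.8, -1.5, 1.7]
opening: 0.0132
```

Post held (opening 13 mm). Now the swing.

apply_moves(
  series=[
    {"jaw": 1,"linear": [0,0.01,-0.007],"roll": 0},
    {"jaw": 1,"linear": [0,0.02,-0.013],"roll": 0},
    {"jaw": 1,"linear": [0,0.03,-0.018],"roll": 0},
    {"jaw": 1,"linear": [0,0.041,-0.023],"roll": 0},
    {"jaw": 1,"linear": [0,0.064,-0.029],"roll": 0},
    {"jaw": 1,"linear": [0,0.076,-0.031],"roll": 0},
    {"jaw": 1,"linear": [0,0.088,-0.032],"roll": 0},
    {"jaw": 1,"linear": [0,0.1,-0.032],"roll": 0},
    {"jaw": 1,"linear": [0,0.112,-0.032],"roll": 0},
    {"jaw": 1,"linear": [0,0.124,-0.03],"roll": 0},
    {"jaw": 1,"linear": [0,0.135,-0.028],"roll": 0},
    {"jaw": 1,"linear": [0,0.146,-0.024],"roll": 0},
    {"jaw": 1,"linear": [0,0.157,-0.02],"roll": 0},
    {"jaw": 1,"linear": [0,0.168,-0.015],"roll": 0},
    {"jaw": 1,"linear": [0,0.179,-0.009],"roll": 0},
    {"jaw": 1,"linear": [0,0.186,-0.005],"roll": 0},
    {"jaw": 1,"linear": [0,0.192,0],"roll": 0},
    {"jaw": 1,"linear": [0,0.199,0.005],"roll": 0},
    {"jaw": 1,"linear": [0,0.199,0.005],"roll": 0},
    {"jaw": 1,"linear": [0,0.199,0.005],"roll": 0},
  ],
)

```text
t: 10.4
tool_pos: [0.5704, 0.3127, 0.0787]
orientation: [0.401, 1.541, -0.405]
force: [-4.4, -2.9, 2.9]
opening: 0.0132
```

Run:
```python
from h import *
t=np.array([.5545,.2155]);th=np.radians(7.9);r=np.array([[np.cos(th),-np.sin(th)],[np.sin(th),np.cos(th)]])
s=read_state();d=r.T@(np.array(s["tool_pos"][:2])-t)-[.05,0];print(s["tool_pos"],s["force"],s["opening"],"keeper",np.arctan2(d[1],-d[0]),np.hypot(*d))
b=t+r@np.array([.05-.095*np.cos(1.2),.095*np.sin(1.2)]);print(b,tool(np.r_[b,s["tool_pos"][2]]))
```

```text
[0.57041917 0.3126887  0.07867323] [-4.40390286 -2.8900938   2.91810098] 0.013215618465205886 keeper 1.352455984760421 0.09636622059138918
[0.55775834 0.30534422] [ 0.00016388 -0.02102845 -0.01236458]
```

apply_moves(
  series=[
    {"jaw": 1,"linear": [0,-0.006,-0.004],"roll": 0},
    {"jaw": 1,"linear": [0,-0.012,-0.008],"roll": 0},
    {"jaw": 1,"linear": [0,-0.018,-0.011],"roll": 0},
    {"jaw": 1,"linear": [0,-0.018,-0.011],"roll": 0},
    {"jaw": 1,"linear": [0,-0.018,-0.011],"roll": 0},
  ],
)

```text
t: 11.02
tool_pos: [0.5588, 0.3072, 0.0788]
orientation: [0.402, 1.541, -0.404]
force: [-5.2, 2.6, 2.7]
opening: 0.0129
```

apply_moves(
  series=[
    {"jaw": 0.5,"linear": [0,0,0],"roll": 0},
    {"jaw": 0.4,"linear": [0,0,0],"roll": 0},
    {"jaw": 0.3,"linear": [0,0,0],"roll": 0},
    {"jaw": 0.3,"linear": [0,0,0],"roll": 0},
  ],
)

```text
t: 11.52
tool_pos: [0.559, 0.3071, 0.0788]
orientation: [0.402, 1.541, -0.404]
force: [-0.1, 0.8, -0.2]
opening: 0.0325
```

apply_moves(
  series=[
    {"jaw": 0.3,"linear": [-0.05,0,0],"roll": 0},
    {"jaw": 0.3,"linear": [-0.15,0,0],"roll": 0},
    {"jaw": 0,"linear": [-0.3,0,0],"roll": 0},
    {"jaw": 0,"linear": [-0.35,0,0],"roll": 0},
    {"jaw": 0,"linear": [-0.35,-0.1,0.05],"roll": 0},
    {"jaw": 0,"linear": [-0.35,-0.15,0.08],"roll": 0},
    {"jaw": 0,"linear": [-0.35,-0.15,0.08],"roll": 0},
  ],
)

```text
t: 12.4
tool_pos: [0.5588, 0.2024, 0.2893]
orientation: [0.405, 1.54, -0.407]
force: [-0.1, -1.1, -0.2]
opening: 0.0464
```

Run:
```python
from h import *
im,K,M=cam("wrist");np.savez("w5.npz",im=im,K=K,M=M);cv2.imwrite("pics/w5.png",cv2.resize(im[0:270,140:500],(800,600)))
s=read_state();print(s["tool_pos"],s["q"]);print(R.from_rotvec(s["orientation"]).as_matrix().round(3))
```

```text
[0.55857354 0.20390171 0.28901509] [ 0.26177895  0.10408258  1.34803199  0.00301103  1.69655569 -0.79279198]
[[-0.008  0.493  0.87 ]
 [ 0.001  0.87  -0.493]
 [-1.    -0.003 -0.007]]
```

View pics/w5.png

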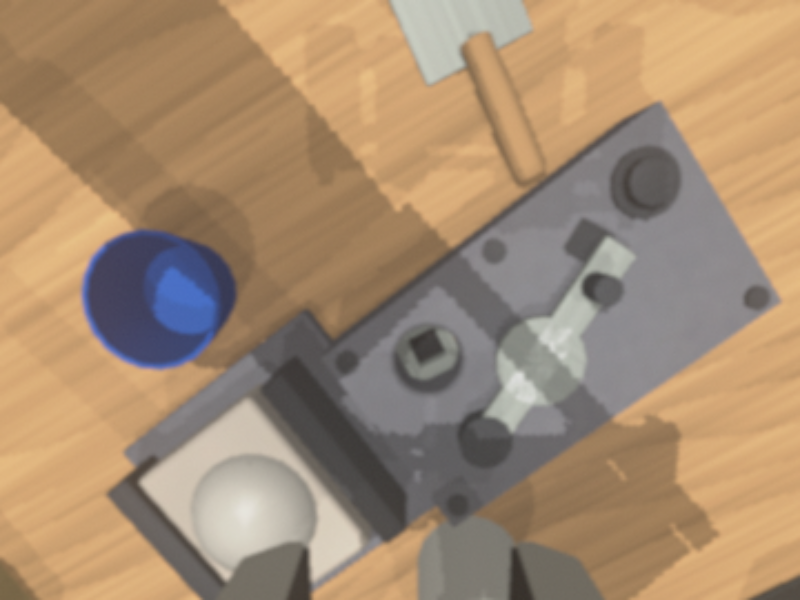

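Keeper caught, well open. In the crop, the well mouth is at about (427,357), the socket's dark square at about (428,346), and the button at (652,182). I'll measure them.

Run:
```python
from h import *
z=np.load("w5.npz");im,K,M=z["im"],z["K"],z["M"]
f=lambda x,y:(140+x*.45,y*.45)
for n,p,h in(("mouth",f(427,357),.07),("btn",f(653,182),.086),("c1",f(658,103),.07),("c2",f(780,300),.07),("post",f(604,290),.118),("knobbase",f(484,437),.092),("sock",f(429,346),.026)):
    print(n,onz(K,M,p,h)[:2].round(4))
x0,y0=315,142
c=im[y0:y0+40,x0:x0+40]; g=cv2.resize(cv2.cvtColor(c,cv2.COLOR_BGR2GRAY),None,fx=8,fy=8,interpolation=cv2.INTER_CUBIC)
print(g[4::16,4::16])
for th in(55,65,75):
    m=(g<th).astype(np.uint8);n,l,st,ce=cv2.connectedComponentsWithStats(m)
    for i in range(1,n):
        if st[i,4]>800:
            ct=cv2.findContours((l==i).astype(np.uint8),0,2)[0][0];r=cv2.minAreaRect(ct)
            b=cv2.boxPoints(r)/8+[x0-.5,y0-.5]
            P=np.array([onz(K,M,q,.026)[:2] for q in b]);e=np.diff(np.vstack([P,P[:1]]),axis=0)
            print(th,st[i],"ctr",P.mean(0).round(4),"sides",np.linalg.norm(e,axis=1).round(4),"ang",(np.degrees(np.arctan2(e[:,1],e[:,0]))%90).round(1))
cv2.imwrite("pics/sock.png",cv2.resize(c,(600,600),interpolation=cv2.INTER_CUBIC))
```

```text
mouth [0.5542 0.2153]
btn [0.5316 0.3515]
c1 [0.5013 0.3731]
c2 [0.6185 0.3889]
post [0.5598 0.3037]
knobbase [0.6016 0.222 ]
sock [0.5559 0.2165]
[[102 103 101 106 121 134 134 135 137 138 138 138 138 139 138 139 139 135
  116 106]
 [102 101 119 131 135 135 137 132 131 132 133 136 137 138 138 139 140 139
  138 124]
 [101 108 126 135 134 125 116 110 110 108 109 115 123 134 138 138 137 138
  140 134]
 [108 130 137 130 116 107 109 109  99  77  84 121 123 125 130 137 137 138
  139 139]
 [116 134 131 112 108 111  98  74  61  64  76 131 142 145 129 127 137 138
  138 140]
 [137 135 114 107 102  70  54  55  61  66  66 101 141 145 145 113 133 139
  139 138]
 [138 125 106 104  90  55  53  61  65  64  63  73 130 140 146 120 118 137
  136 137]
 [134 113 102 101  97  71  58  62  63  63  63  60  99 134 137 128 109 133
  137 137]
 [125  97  99 101 111 107  60  61  61  61  64  73  96 127 127 115 100 132
  135 133]
 [119  89  85 104 121 124  79  58  64  72  91 107 126 140 135 108  91 124
  134 131]
 [121  90  75 100 115 126 106  71  90 108 125 137 140 139 134  95  92 122
  131 133]
 [124  94  70  87 
[... 383 characters left out ...]
 122 130 129
  129 128]
 [132 132 131 119 102  89  78  77  79  78  79  80  86 105 120 129 130 129
  130 129]
 [131 131 131 130 123 115 105  98  95  95  99 106 117 125 129 130 129 131
  131 132]
 [132 130 131 129 129 128 125 123 124 127 126 127 128 129 128 129 130 132
  131 131]
 [129 131 130 130 128 129 129 130 132 137 138 131 129 128 128 129 130 130
  127 122]]
65 [  78   55  110  106 5956] ctr [0.5538 0.2146] sides [0.0144 0.0133 0.0145 0.0134] ang [86.6 87.  86.8 86.6]
75 [  75   51  118  115 8108] ctr [0.554  0.2147] sides [0.0159 0.0145 0.0161 0.0145] ang [86.  86.5 86.2 86. ]
75 [  29  155   81   96 1687] ctr [0.5625 0.1961] sides [0.005  0.0199 0.005  0.0199] ang [11.6 11.2 12.1 11.1]
```

View pics/sock.png

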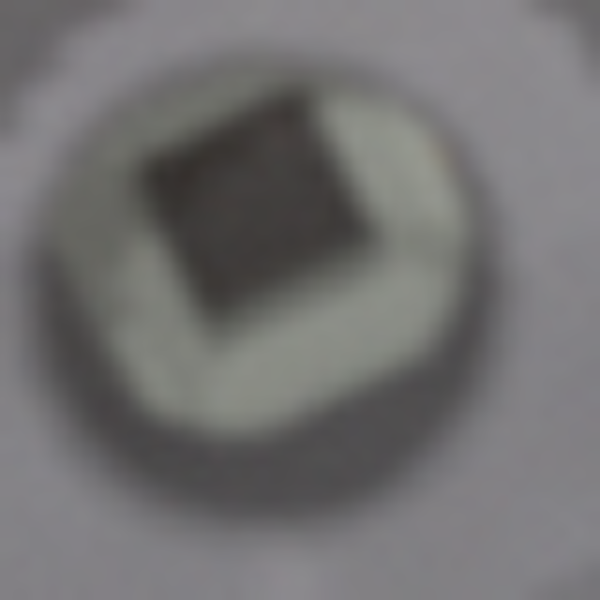

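The socket is clearly visible: flats at about −3.6°, well axis at (0.554,0.215), so a₀≈0.2. Now over to the rack, aligning the jaws with the key.

apply_moves(
  series=[
    {"jaw": 0,"linear": [-0.018,-0.514,0.306],"roll": 0},
    {"jaw": 0,"linear": [-0.018,-0.514,0.306],"roll": 0},
    {"jaw": 0,"linear": [-0.018,-0.514,0.306],"roll": 0},
    {"jaw": 0,"linear": [-0.018,-0.514,0.306],"roll": -1},
    {"jaw": 0,"linear": [-0.018,-0.514,0.306],"roll": -1},
    {"jaw": 0,"linear": [-0.018,-0.514,0.306],"roll": -1},
    {"jaw": 0,"linear": [-0.018,-0.514,0.306],"roll": -1},
    {"jaw": 0,"linear": [-0.018,-0.514,0.306],"roll": -1},
  ],
)

```text
t: 13.45
tool_pos: [0.5666, -0.1539, 0.299]
orientation: [-0.003, 1.579, 0.006]
force: [-0.1, 0.2, -0.4]
opening: 0.0462
```

apply_moves(
  series=[
    {"jaw": 0,"linear": [0,0,0],"roll": -0.43},
    {"jaw": 0,"linear": [0,0,0],"roll": -0.43},
    {"jaw": 0,"linear": [0,0,0],"roll": -0.43},
    {"jaw": 0,"linear": [0,0,0],"roll": -0.43},
  ],
)

```text
t: 13.95
tool_pos: [0.5667, -0.1532, 0.2991]
orientation: [-0.178, 1.571, 0.182]
force: [-0.2, -0.5, -0.4]
opening: 0.0465
```

Run:
```python
from h import *
im,K,M=cam("wrist");np.savez("w6.npz",im=im,K=K,M=M);cv2.imwrite("pics/w6.png",im)
s=read_state();print(s["t"],s["tool_pos"],s["q"]);print(R.from_rotvec(s["orientation"]).as_matrix().round(3))
```

```text
14.0 [ 0.56667946 -0.15342121  0.29906593] [-3.51159857e-01  8.53787076e-02  1.34985836e+00 -8.27760539e-04
  1.71447073e+00 -2.15160276e+00]
[[-0.008 -0.228  0.974]
 [ 0.002  0.974  0.228]
 [-1.     0.004 -0.007]]
```

View pics/w6.png

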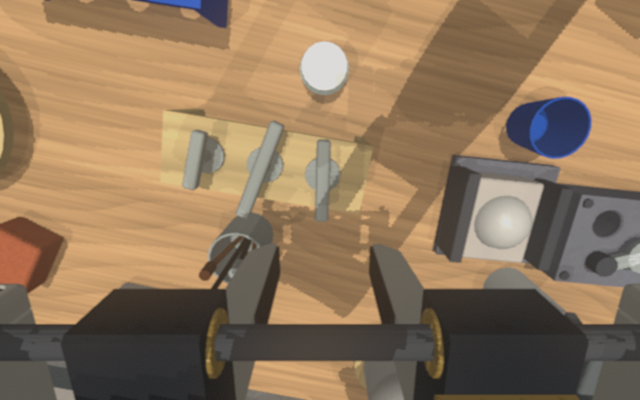

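The long key's bar runs (323,141)–(322,220) and its collar is at (322,174). The stub (197,160) and round key (260,168) are to its left.

Run:
```python
from h import *
z=np.load("w6.npz");im,K,M=z["im"],z["K"],z["M"]
for n,a,b in(("long",(323.5,141),(322,220)),("mid",(277,124),(243,213)),("stub",(200,132),(190,188))):
    A,B=[onz(K,M,p,.146) for p in(a,b)];d=B-A
    print(n,((A+B)/2).round(4),np.linalg.norm(d).round(4),np.degrees(np.arctan2(d[1],d[0])).round(1))
print("collar",onz(K,M,(322,174),.106).round(4), "collarmid",onz(K,M,(265,165),.106).round(4),"stubcol",onz(K,M,(208,157),.106).round(4))
# grayness mask refine of the long bar: sample cross-section
hsv=cv2.cvtColor(im,cv2.COLOR_BGR2HSV)
m=((hsv[...,1]<45)&(hsv[...,2]>90)).astype(np.uint8)[130:230,300:345]
ct=max(cv2.findContours(m,0,2)[0],key=cv2.contourArea);print(cv2.boundingRect(ct),cv2.minAreaRect(ct))
for v in(145,150,200,205,210,215):print(v,np.nonzero(m[v-130])[0][[0,-1]]+300)
print(tool([.566,-.155,.2])*.6)
```

```text
long [ 0.5669 -0.1544  0.146 ] 0.0812 12.0
mid [ 0.5696 -0.2185  0.146 ] 0.0976 -10.1
stub [ 0.5746 -0.2821  0.146 ] 0.0577 -2.6
collar [ 0.5673 -0.1551  0.106 ] collarmid [ 0.5717 -0.2188  0.106 ] stubcol [ 0.5771 -0.2814  0.106 ]
(5, 10, 35, 81) ((20.49452018737793, 49.852054595947266), (33.91851806640625, 79.02618408203125), 16.313854217529297)
145 [318 329]
150 [317 329]
200 [316 327]
205 [316 327]
210 [316 327]
215 [316 327]
[ 0.09906481 -0.00175598 -0.00030416]
```

apply_moves(
  series=[
    {"jaw": 0.2,"linear": [0.08,-0.003,0],"roll": 0},
    {"jaw": 0.2,"linear": [0.16,-0.003,0],"roll": 0},
    {"jaw": 0.2,"linear": [0.22,-0.003,0],"roll": 0},
    {"jaw": 0.2,"linear": [0.26,-0.003,0],"roll": 0},
    {"jaw": 0.2,"linear": [0.29,-0.003,0],"roll": 0},
    {"jaw": 0.2,"linear": [0.313,-0.003,0],"roll": 0},
    {"jaw": 0.2,"linear": [0.313,-0.003,0],"roll": 0},
  ],
  force=50,
)

```text
t: 14.88
tool_pos: [0.5651, -0.1546, 0.1105]
orientation: [-0.177, 1.572, 0.183]
force: [0.6, -0.0, 0.3]
opening: 0.0372
```

apply_moves(
  series=[
    {"jaw": 1,"linear": [0,0,0],"roll": 0},
    {"jaw": 1,"linear": [0,0,0],"roll": 0},
    {"jaw": 1,"linear": [0,0,0],"roll": 0},
    {"jaw": 1,"linear": [0,0,0],"roll": 0},
    {"jaw": 1,"linear": [0,0,0],"roll": 0},
  ],
)

```text
t: 15.5
tool_pos: [0.5657, -0.1548, 0.1113]
orientation: [-0.178, 1.571, 0.182]
force: [0.0, -0.2, 5.8]
opening: 0.0135
```

apply_moves(
  series=[
    {"jaw": 1,"linear": [-0.03,0,0],"roll": 0},
    {"jaw": 1,"linear": [-0.07,0,0],"roll": 0},
    {"jaw": 1,"linear": [-0.12,0,0],"roll": 0},
    {"jaw": 1,"linear": [-0.17,0,0],"roll": 0},
    {"jaw": 1,"linear": [-0.23,0,0],"roll": 0},
    {"jaw": 1,"linear": [-0.25,0,0],"roll": 0},
    {"jaw": 1,"linear": [-0.25,0,0],"roll": 0},
  ],
)

```text
t: 16.38
tool_pos: [0.5672, -0.1552, 0.2619]
orientation: [-0.178, 1.57, 0.182]
force: [-0.6, 1.0, -2.6]
opening: 0.0134
```

Run:
```python
from h import *
s=read_state();print(s["t"],s["tool_pos"],s["opening"],s["force"]);m=R.from_rotvec(s["orientation"]).as_matrix();print(m.round(3))
g=[]
for n in("scene","side"):
    im,K,M=cam(n);u,v=proj(K,M,np.array(s["tool_pos"])-[0,0,.05]);u,v=int(u),int(v)
    c=cv2.resize(im[max(v-60,0):v+60,u-65:u+65],(400,370),interpolation=cv2.INTER_CUBIC);g.append(c)
cv2.imwrite("pics/k7.png",np.hstack(g))
print(tool([.554,.215,s["tool_pos"][2]]))
```

```text
16.375 [ 0.56720061 -0.15519728  0.26190418] 0.013408443373874252 [-0.61014709  0.97024903 -2.64109716]
[[-0.007 -0.227  0.974]
 [ 0.002  0.974  0.227]
 [-1.     0.003 -0.006]]
[-0.00197697  0.60492607  0.12029167]
```

View pics/k7.png

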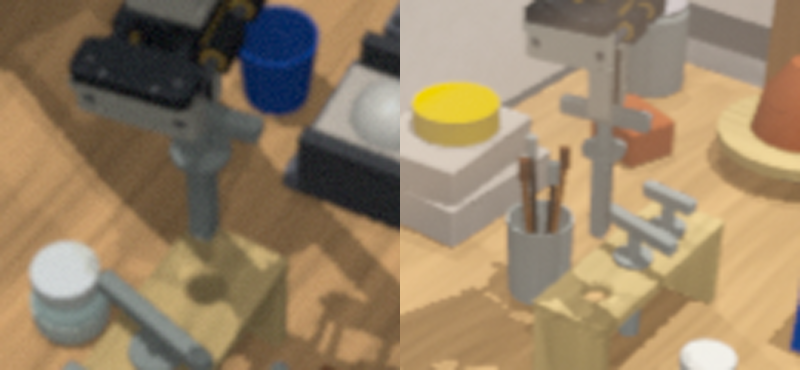

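The long square key hangs straight in the grip and its rack hole is empty; the scene and side views agree. Now to the well.

apply_moves(
  series=[
    {"jaw": 1,"linear": [0,0.05,0.01],"roll": 0},
    {"jaw": 1,"linear": [0,0.13,0.025],"roll": 0},
    {"jaw": 1,"linear": [0,0.22,0.042],"roll": 0.2},
    {"jaw": 1,"linear": [0,0.31,0.059],"roll": 0.4},
    {"jaw": 1,"linear": [0,0.4,0.076],"roll": 0.56},
    {"jaw": 1,"linear": [0,0.49,0.094],"roll": 0.56},
    {"jaw": 1,"linear": [0,0.56,0.107],"roll": 0.56},
    {"jaw": 1,"linear": [0,0.595,0.114],"roll": 0.56},
    {"jaw": 1,"linear": [0,0.607,0.116],"roll": 0.56},
    {"jaw": 1,"linear": [0,0.607,0.116],"roll": 0.56},
    {"jaw": 1,"linear": [0,0.607,0.116],"roll": 0.56},
  ],
)

```text
t: 17.85
tool_pos: [0.5515, 0.2143, 0.2606]
orientation: [0.053, 1.581, -0.05]
force: [0.3, -0.4, -2.6]
opening: 0.0137
```

Run:
```python
from h import *
s=read_state();print(s["t"],s["tool_pos"],s["opening"],s["force"]);m=R.from_rotvec(s["orientation"]).as_matrix();print(m.round(3),s["q"])
print(tool([.5524,.215,.2]))
# key shaft midline in scene & side: column profile across the shaft, 60 mm and 75 mm below bar
p=np.array(s["tool_pos"])
for n in("scene","side"):
    im,K,M=cam(n);cv2.imwrite(f"pics/{n}8.png",im)
    for h in(.185,.175,.168):
        u,v=proj(K,M,[p[0],p[1],h]);v=int(round(v));row=cv2.cvtColor(im,cv2.COLOR_BGR2HSV)[v,int(u)-14:int(u)+15]
        print(n,h,round(u,1),v,int(u)-14,row[:,1].tolist())
```

```text
17.85 [0.5514839  0.21425419 0.26064893] 0.013690403866992176 [ 0.34378117 -0.44631056 -2.6267231 ]
[[-0.01   0.065  0.998]
 [ 0.002  0.998 -0.065]
 [-1.     0.002 -0.011]] [ 0.28034751  0.09950535  1.40389437  0.00525744  1.64748781 -1.22454435]
[0.10106301 0.0011604  0.00250571]
scene 0.185 390.2 130 376 [119, 118, 120, 120, 120, 119, 121, 119, 120, 112, 81, 31, 20, 11, 17, 18, 14, 11, 7, 16, 18, 25, 24, 13, 39, 7, 30, 39, 23]
scene 0.175 389.9 133 375 [118, 120, 120, 119, 116, 119, 127, 117, 115, 117, 104, 67, 19, 7, 10, 11, 4, 11, 17, 9, 18, 20, 20, 23, 17, 9, 24, 24, 21]
scene 0.168 389.6 135 375 [117, 119, 118, 115, 120, 122, 117, 122, 123, 119, 97, 55, 9, 10, 17, 17, 22, 7, 18, 11, 18, 22, 14, 22, 23, 20, 20, 15, 12]
side 0.185 248.6 228 234 [20, 20, 19, 19, 19, 23, 60, 97, 108, 101, 71, 24, 16, 14, 16, 14, 13, 12, 18, 59, 98, 108, 110, 109, 98, 69, 38, 30, 26]
side 0.175 249.0 231 234 [19, 20, 18, 19, 21, 23, 42, 83, 106, 109, 92, 36, 16, 12, 12, 12, 12, 15, 12, 40, 80, 85, 52, 32, 28, 26, 27, 28, 27]
side 0.168 249.3 233 235 [19, 19, 22, 22, 22, 32, 82, 107, 106, 102, 82, 45, 18, 11, 12, 12, 11, 12, 11, 25, 34, 29, 28, 28, 28, 26, 26, 26, 28]
```

apply_moves(
  series=[
    {"jaw": 1,"linear": [0.03,0.001,0.003],"roll": 0},
    {"jaw": 1,"linear": [0.08,0.001,0.0035],"roll": 0},
    {"jaw": 1,"linear": [0.13,0.001,0.004],"roll": 0},
    {"jaw": 1,"linear": [0.165,0.001,0.004],"roll": 0},
    {"jaw": 1,"linear": [0.185,0.001,0.004],"roll": 0},
    {"jaw": 1,"linear": [0.2,0.001,0.0045],"roll": 0},
    {"jaw": 1,"linear": [0.2,0.001,0.0045],"roll": 0},
  ],
)

```text
t: 18.82
tool_pos: [0.5528, 0.215, 0.1403]
orientation: [0.053, 1.581, -0.05]
force: [-0.2, 0.0, -3.3]
opening: 0.0138
```

apply_moves(
  series=[
    {"jaw": 1,"linear": [0.008,0,0],"roll": 0},
    {"jaw": 1,"linear": [0.016,0,0],"roll": 0},
    {"jaw": 1,"linear": [0.024,0,0],"roll": 0},
    {"jaw": 1,"linear": [0.03,0,0],"roll": 0},
    {"jaw": 1,"linear": [0.03,0,0],"roll": 0},
  ],
)

```text
t: 19.45
tool_pos: [0.5524, 0.215, 0.1219]
orientation: [0.053, 1.582, -0.05]
force: [-0.4, -0.1, -3.2]
opening: 0.0136
```

apply_moves(
  series=[
    {"jaw": 1,"linear": [0.008,0,0],"roll": 0},
    {"jaw": 1,"linear": [0.014,0,0],"roll": 0},
    {"jaw": 1,"linear": [0.018,0,0],"roll": 0},
    {"jaw": 1,"linear": [0.018,0,0],"roll": 0},
  ],
)

```text
t: 19.95
tool_pos: [0.5522, 0.215, 0.1108]
orientation: [0.053, 1.582, -0.05]
force: [0.6, 0.6, -2.6]
opening: 0.0133
```

Run:
```python
from h import *
s=read_state();print(s["t"],s["tool_pos"],s["opening"],s["force"],s["wrist_torque"],s["q"][5])
```

```text
19.95 [0.55215854 0.21496581 0.11081731] 0.013316746903312115 [ 0.57319993  0.61483829 -2.57001871] [ 0.04475385 -0.32100214 -0.00142745] -1.2249919817922126
```

Key seated with no side force. Turning clockwise.

apply_moves(
  series=[
    {"jaw": 1,"linear": [0,0,0],"roll": 0.2},
    {"jaw": 1,"linear": [0,0,0],"roll": 0.4},
    {"jaw": 1,"linear": [0,0.001,0],"roll": 0.6},
    {"jaw": 1,"linear": [0,0.001,0],"roll": 0.8},
    {"jaw": 1,"linear": [0,0.001,0],"roll": 1},
    {"jaw": 1,"linear": [0,0.001,0],"roll": 1},
  ],
)

```text
t: 20.7
tool_pos: [0.5526, 0.2158, 0.111]
orientation: [0.461, 1.532, -0.462]
force: [1.3, 1.1, -3.4]
opening: 0.0135
```

Run:
```python
from h import *
s=read_state();print(s["t"],s["tool_pos"],s["opening"],s["force"],s["wrist_torque"],s["q"][5]);m=R.from_rotvec(s["orientation"]).as_matrix();print(np.degrees(np.arctan2(m[1,2],m[0,2])))
```

```text
20.7 [0.55259922 0.21576925 0.11101809] 0.013469001329193073 [ 1.29693864  1.07790972 -3.44360749] [ 0.27838337 -0.70111452  0.11151399] -0.701138389453831
-33.72759489538039
```

apply_moves(
  series=[
    {"jaw": 1,"linear": [0,0,0],"roll": 0.2},
    {"jaw": 1,"linear": [0,0,0],"roll": 0.4},
    {"jaw": 1,"linear": [0,0.001,0],"roll": 0.6},
    {"jaw": 1,"linear": [0,0.001,0],"roll": 0.8},
    {"jaw": 1,"linear": [0,0.001,0],"roll": 1},
    {"jaw": 1,"linear": [0,0.001,0],"roll": 1},
  ],
)

```text
t: 21.45
tool_pos: [0.5532, 0.2163, 0.1111]
orientation: [0.862, 1.403, -0.867]
force: [3.0, 0.6, -4.8]
opening: 0.0139
```

apply_moves(
  series=[
    {"jaw": 1,"linear": [0,0,0],"roll": 0.2},
    {"jaw": 1,"linear": [0,0,0],"roll": 0.35},
    {"jaw": 1,"linear": [0,0,0],"roll": 0.45},
    {"jaw": 1,"linear": [0,0,0],"roll": 0.45},
  ],
)

```text
t: 21.95
tool_pos: [0.5535, 0.2163, 0.111]
orientation: [1.037, 1.319, -1.043]
force: [2.4, 0.8, -5.6]
opening: 0.0135
```

Run:
```python
from h import *
s=read_state();print(s["t"],s["tool_pos"],s["opening"],s["force"],s["wrist_torque"],s["q"][5]);m=R.from_rotvec(s["orientation"]).as_matrix();print(np.degrees(np.arctan2(m[1,2],m[0,2])))
```

```text
21.95 [0.55345217 0.21632241 0.11103973] 0.013520859454304769 [ 2.36176344  0.82286283 -5.57225287] [ 0.14065949 -1.03994226  0.07261142] 0.052310951704680496
-76.86435157505768
```

apply_moves(
  series=[
    {"jaw": 1,"linear": [0,0,0],"roll": 0.1},
    {"jaw": 1,"linear": [0,0,0],"roll": 0.2},
    {"jaw": 1,"linear": [0,0,0],"roll": 0.2},
  ],
)

```text
t: 22.32
tool_pos: [0.5536, 0.2163, 0.111]
orientation: [1.113, 1.276, -1.12]
force: [3.7, 0.7, -6.0]
opening: 0.0137
```

```bash
cat > st.py <<'E'
from h import *
s=read_state();m=R.from_rotvec(s["orientation"]).as_matrix()
print(s["t"],np.round(s["tool_pos"],4),round(s["opening"],4),np.round(s["force"],1),np.round(s["wrist_torque"],3),np.degrees(np.arctan2(m[1,2],m[0,2])))
E
python3 st.py
```

```text
22.325 [0.5536 0.2163 0.111 ] 0.0137 [ 3.7  0.7 -6. ] [ 0.118 -1.035  0.098] -82.68077403858766
```

apply_moves(
  series=[
    {"jaw": 1,"linear": [0,0,0],"roll": 0.1},
    {"jaw": 1,"linear": [0,0,0],"roll": 0.15},
    {"jaw": 1,"linear": [0,0,0],"roll": 0.15},
  ],
)

```text
t: 22.7
tool_pos: [0.5537, 0.2163, 0.1111]
orientation: [1.169, 1.242, -1.177]
force: [3.1, 0.1, -4.6]
opening: 0.0134
```

```bash
python3 st.py
```

```text
22.7 [0.5537 0.2163 0.1111] 0.0134 [ 3.1  0.1 -4.6] [ 0.123 -1.05   0.137] -87.0857512386641
```

apply_moves(
  series=[
    {"jaw": 1,"linear": [0,0,0],"roll": 0.1},
    {"jaw": 1,"linear": [0,0,0],"roll": 0.15},
    {"jaw": 1,"linear": [0,0,0],"roll": 0.15},
  ],
)

```text
t: 23.08
tool_pos: [0.5537, 0.2162, 0.1111]
orientation: [1.226, 1.205, -1.234]
force: [3.6, -0.0, -5.2]
opening: 0.0133
```

```bash
python3 st.py
```

```text
23.075 [0.5537 0.2162 0.1111] 0.0133 [ 3.6 -0.  -5.2] [ 0.043 -1.107  0.139] -91.5310740705817
```

apply_moves(
  series=[
    {"jaw": 1,"linear": [0,0,0],"roll": 0.1},
    {"jaw": 1,"linear": [0,0,0],"roll": 0.15},
    {"jaw": 1,"linear": [0,0,0],"roll": 0.15},
  ],
)

```text
t: 23.45
tool_pos: [0.5538, 0.2163, 0.1111]
orientation: [1.283, 1.167, -1.291]
force: [2.9, 0.3, -4.7]
opening: 0.0132
```

```bash
python3 st.py
```

```text
23.45 [0.5538 0.2163 0.1111] 0.0132 [ 2.9  0.3 -4.7] [-1.000e-03 -1.135e+00  4.730e-01] -95.96573625560264
```

apply_moves(
  series=[
    {"jaw": 1,"linear": [0,0,0],"roll": 0.1},
    {"jaw": 1,"linear": [0,0,0],"roll": 0.1},
  ],
)

```text
t: 23.7
tool_pos: [0.5538, 0.2162, 0.1111]
orientation: [1.32, 1.14, -1.329]
force: [2.5, 0.0, -4.8]
opening: 0.0134
```

```bash
python3 st.py
```

```text
23.7 [0.5538 0.2162 0.1111] 0.0134 [ 2.5  0.  -4.8] [ 0.018 -1.131  0.571] -98.8843799979677
```

The stop is reached: torque climbs to 0.57 N m. Now unload, lift out and turn back.

apply_moves(
  series=[
    {"jaw": 1,"linear": [0,0,0],"roll": -0.15},
    {"jaw": 1,"linear": [0,0,0],"roll": -0.3},
    {"jaw": 1,"linear": [0,0,0],"roll": -0.3},
    {"jaw": 1,"linear": [-0.02,0,0],"roll": -0.3},
    {"jaw": 1,"linear": [-0.05,0,0],"roll": -0.3},
    {"jaw": 1,"linear": [-0.1,0,0],"roll": -0.3},
    {"jaw": 1,"linear": [-0.16,0,0],"roll": -0.3},
    {"jaw": 1,"linear": [-0.22,0,0],"roll": -0.3},
    {"jaw": 1,"linear": [-0.26,0,0],"roll": -0.3},
    {"jaw": 1,"linear": [-0.26,0,0],"roll": -0.3},
  ],
)

```text
t: 24.95
tool_pos: [0.5563, 0.2163, 0.2713]
orientation: [1.209, 1.216, -1.209]
force: [0.4, 0.0, -3.1]
opening: 0.0133
```

apply_moves(
  series=[
    {"jaw": 1,"linear": [0,0,0],"roll": -0.3},
    {"jaw": 1,"linear": [0,0,0],"roll": -0.65},
    {"jaw": 1,"linear": [0,0,0],"roll": -1},
    {"jaw": 1,"linear": [0,0,0],"roll": -1},
  ],
)

```text
t: 25.45
tool_pos: [0.5556, 0.2161, 0.2702]
orientation: [0.816, 1.42, -0.816]
force: [-0.2, -0.0, -1.5]
opening: 0.0134
```

apply_moves(
  series=[
    {"jaw": 1,"linear": [0,0,0],"roll": -0.35},
    {"jaw": 1,"linear": [0,0,0],"roll": -0.7},
    {"jaw": 1,"linear": [0,0,0],"roll": -1},
    {"jaw": 1,"linear": [0,0,0],"roll": -1},
  ],
)

```text
t: 25.95
tool_pos: [0.5552, 0.216, 0.2696]
orientation: [0.415, 1.538, -0.413]
force: [0.3, -0.4, -2.4]
opening: 0.0136
```

Run:
```python
exec(open("st.py").read());print(m.round(3));print(tool([.567,-.155,s["tool_pos"][2]]))
im,K,M=cam("scene");cv2.imwrite("pics/scene9.png",im);np.savez("scene9.npz",im=im)
im,K,M=cam("wrist");cv2.imwrite("pics/w9.png",im)
a=np.load("scene0.npz")["im"];b=np.load("scene9.npz")["im"]
f=lambda i:cv2.resize(i[100:240,320:460],(400,400),interpolation=cv2.INTER_CUBIC)
cv2.imwrite("pics/cmp9.png",np.hstack([f(a),f(b)]))
```

```text
25.95 [0.5552 0.216  0.2696] 0.0136 [ 0.3 -0.4 -2.4] [-0.039 -0.159 -0.072] -30.254375539806297
[[-0.007  0.504  0.864]
 [ 0.003  0.864 -0.504]
 [-1.    -0.    -0.008]]
[-0.00227161 -0.52425461  0.32860199]
```

View pics/cmp9.png

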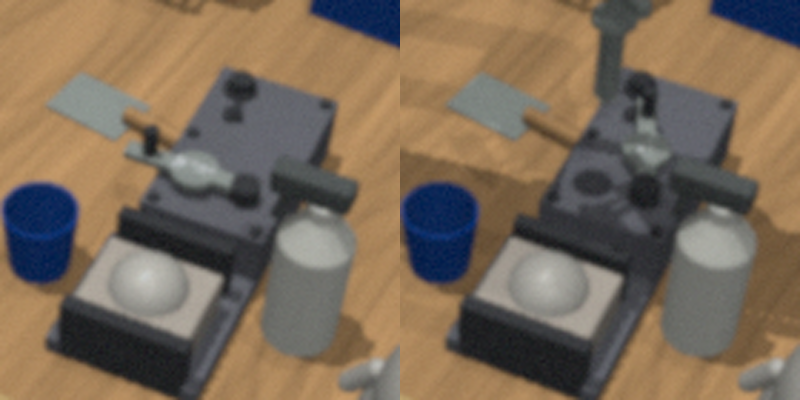

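The jaw now sits closer to the mould than before, and the keeper is still cocked with the well open (scene crop). That uses all 12 views, so checks are numeric from here. Carrying the key back.

apply_moves(
  series=[
    {"jaw": 1,"linear": [0,-0.05,0.03],"roll": 0},
    {"jaw": 1,"linear": [0,-0.12,0.075],"roll": 0},
    {"jaw": 1,"linear": [0,-0.2,0.125],"roll": -0.2},
    {"jaw": 1,"linear": [0,-0.28,0.175],"roll": -0.5},
    {"jaw": 1,"linear": [0,-0.36,0.226],"roll": -0.8},
    {"jaw": 1,"linear": [0,-0.44,0.276],"roll": -1},
    {"jaw": 1,"linear": [0,-0.5,0.313],"roll": -1},
    {"jaw": 1,"linear": [0,-0.524,0.329],"roll": -1},
    {"jaw": 1,"linear": [0,-0.524,0.329],"roll": -1},
    {"jaw": 1,"linear": [0,-0.524,0.329],"roll": -1},
  ],
)

```text
t: 27.3
tool_pos: [0.5671, -0.1535, 0.2684]
orientation: [0.008, 1.577, -0.001]
force: [0.6, -0.4, -1.5]
opening: 0.0135
```

apply_moves(
  series=[
    {"jaw": 1,"linear": [0,0,0],"roll": -0.25},
    {"jaw": 1,"linear": [0,0,0],"roll": -0.25},
    {"jaw": 1,"linear": [0,0,0],"roll": -0.25},
  ],
)

```text
t: 27.68
tool_pos: [0.5672, -0.1526, 0.2685]
orientation: [-0.093, 1.575, 0.101]
force: [0.8, 0.3, -1.2]
opening: 0.0136
```

Run:
```python
exec(open("st.py").read());print(m.round(3));print(tool([.5663,-.155,.1113]))
p=np.array(s["tool_pos"])
# shaft check in both views against the hanging-hole line
for n in("scene","side"):
    im,K,M=cam(n);hs=cv2.cvtColor(im,cv2.COLOR_BGR2HSV)
    for h in(.225,.19,.18):
        u,v=proj(K,M,[p[0],p[1],h]);v=int(round(v))
        print(n,h,round(u,1),int(u)-14,hs[v,int(u)-14:int(u)+15,1].tolist())
```

```text
27.675 [ 0.5672 -0.1526  0.2685] 0.0136 [ 0.8  0.3 -1.2] [ 0.048 -0.191 -0.015] 7.077357022921576
[[-0.006 -0.123  0.992]
 [ 0.004  0.992  0.123]
 [-1.     0.005 -0.006]]
[ 0.2619777  -0.0051211  -0.00053521]
scene 0.225 309.7 295 [121, 118, 119, 118, 122, 117, 122, 125, 115, 103, 62, 17, 13, 17, 14, 7, 10, 19, 18, 19, 59, 109, 115, 122, 126, 112, 118, 116, 119]
scene 0.19 310.2 296 [120, 130, 115, 119, 120, 118, 120, 121, 109, 86, 38, 16, 13, 7, 16, 7, 14, 15, 18, 16, 76, 106, 124, 119, 119, 113, 118, 120, 118]
scene 0.18 310.4 296 [113, 114, 118, 119, 116, 125, 114, 118, 110, 95, 49, 13, 10, 3, 23, 10, 14, 22, 0, 36, 97, 105, 116, 119, 117, 119, 118, 115, 119]
side 0.225 339.8 325 [29, 53, 113, 121, 107, 102, 105, 104, 104, 104, 98, 73, 38, 31, 31, 35, 36, 44, 82, 97, 100, 103, 103, 103, 102, 103, 102, 105, 106]
side 0.19 339.3 325 [123, 116, 66, 31, 36, 63, 88, 103, 103, 102, 92, 48, 35, 33, 35, 40, 39, 34, 25, 16, 15, 17, 22, 37, 70, 91, 99, 99, 96]
side 0.18 339.1 325 [125, 88, 43, 33, 29, 25, 54, 99, 106, 106, 93, 48, 32, 33, 33, 36, 40, 47, 50, 43, 35, 33, 27, 19, 16, 14, 14, 18, 28]
```

apply_moves(
  series=[
    {"jaw": 1,"linear": [0.02,-0.0045,-0.001],"roll": 0},
    {"jaw": 1,"linear": [0.06,-0.0045,-0.001],"roll": 0},
    {"jaw": 1,"linear": [0.09,-0.0045,-0.001],"roll": 0},
    {"jaw": 1,"linear": [0.11,-0.0045,-0.001],"roll": 0},
    {"jaw": 1,"linear": [0.13,-0.0045,-0.001],"roll": 0},
    {"jaw": 1,"linear": [0.15,-0.0045,-0.001],"roll": 0},
    {"jaw": 1,"linear": [0.165,-0.0045,-0.001],"roll": 0},
    {"jaw": 1,"linear": [0.165,-0.0045,-0.001],"roll": 0},
  ],
)

```text
t: 28.78
tool_pos: [0.5658, -0.1552, 0.1685]
orientation: [-0.093, 1.576, 0.102]
force: [0.4, -0.2, -2.1]
opening: 0.0133
```

```bash
python3 st.py; python3 -c "
from h import *
print(tool([.5663,-.155,.1113]))"
```

```text
28.775 [ 0.5658 -0.1552  0.1685] 0.0133 [ 0.4 -0.2 -2.1] [ 0.041 -0.124 -0.016] 7.102308720039071
[ 0.09537443 -0.00031158  0.00152284]
```

Tip is in the hole without side force. Lowering to the collar.

apply_moves(
  series=[
    {"jaw": 1,"linear": [0.02,0,0.0015],"roll": 0},
    {"jaw": 1,"linear": [0.045,0,0.0015],"roll": 0},
    {"jaw": 1,"linear": [0.07,0,0.0015],"roll": 0},
    {"jaw": 1,"linear": [0.083,0,0.0015],"roll": 0},
    {"jaw": 1,"linear": [0.09,0,0.0015],"roll": 0},
    {"jaw": 1,"linear": [0.095,0,0.0015],"roll": 0},
    {"jaw": 1,"linear": [0.095,0,0.0015],"roll": 0},
  ],
)

```text
t: 29.65
tool_pos: [0.5665, -0.1549, 0.1118]
orientation: [-0.093, 1.576, 0.101]
force: [0.2, -0.6, -3.2]
opening: 0.0135
```

```bash
python3 st.py
```

```text
29.65 [ 0.5665 -0.1549  0.1118] 0.0135 [ 0.2 -0.6 -3.2] [-0.01  -0.125 -0.03 ] 7.100987456037438
```

apply_moves(
  series=[
    {"jaw": 1,"linear": [0.002,0,0],"roll": 0},
    {"jaw": 1,"linear": [0.003,0,0],"roll": 0},
    {"jaw": 1,"linear": [0.003,0,0],"roll": 0},
  ],
)

```text
t: 30.02
tool_pos: [0.5669, -0.155, 0.1113]
orientation: [-0.094, 1.574, 0.101]
force: [-3.1, 1.0, 4.0]
opening: 0.0134
```

```bash
python3 st.py
```

```text
30.025 [ 0.5669 -0.155   0.1113] 0.0134 [-3.1  1.   4. ] [0.283 0.4   0.053] 7.107113661492985
```

Resting on the collar (z force reversed). Release to a limited opening and lift off.

apply_moves(
  series=[
    {"jaw": 0.6,"linear": [0,0,0],"roll": 0},
    {"jaw": 0.3,"linear": [0,0,0],"roll": 0},
    {"jaw": 0.2,"linear": [0,0,0],"roll": 0},
    {"jaw": 0.2,"linear": [0,0,0],"roll": 0},
  ],
)

```text
t: 30.52
tool_pos: [0.5669, -0.155, 0.1112]
orientation: [-0.094, 1.574, 0.101]
force: [0.4, -0.1, -0.4]
opening: 0.0368
```

apply_moves(
  series=[
    {"jaw": 0.2,"linear": [-0.02,0,0],"roll": 0},
    {"jaw": 0.2,"linear": [-0.06,0,0],"roll": 0},
    {"jaw": 0.2,"linear": [-0.14,0,0],"roll": 0},
    {"jaw": 0.2,"linear": [-0.24,0,0],"roll": 0},
    {"jaw": 0.2,"linear": [-0.3,0,0],"roll": 0},
    {"jaw": 0.2,"linear": [-0.31,0,0],"roll": 0},
    {"jaw": 0.2,"linear": [-0.31,0,0],"roll": 0},
  ],
)

```text
t: 31.4
tool_pos: [0.568, -0.1557, 0.297]
orientation: [-0.094, 1.574, 0.101]
force: [0.4, 0.2, -0.3]
opening: 0.0373
```

Run:
```python
exec(open("st.py").read());print(m.round(3))
im,K,M=cam("wrist");np.savez("w10.npz",im=im,K=K,M=M)
z=np.load("w6.npz")
def bars(im,K,M):
    hs=cv2.cvtColor(im,cv2.COLOR_BGR2HSV)
    g=((hs[...,1]<60)&(hs[...,2]>70)).astype(np.uint8);g[255:]=0
    for c in cv2.findContours(g,0,2)[0]:
        if cv2.contourArea(c)<300:continue
        (x,y),(w,h),a=cv2.minAreaRect(c);p=onz(K,M,(x,y),.135)
        if .5<p[0]<.64 and -.33<p[1]<-.11:
            b=cv2.boxPoints(((x,y),(w,h),a));P=np.array([onz(K,M,q,.14)[:2] for q in b]);e=[P[1]-P[0],P[2]-P[1]];L=max(e,key=np.linalg.norm)
            print(p.round(4),np.linalg.norm(e,axis=1).round(4),((np.degrees(np.arctan2(L[1],L[0]))+90)%180-90).round(1))
bars(z["im"],z["K"],z["M"]);print("now");bars(im,K,M)
print(proj(K,M,[.567,-.155,.146]))
print("to button",tool([.5305,.3515,s["tool_pos"][2]]))
```

```text
31.4 [ 0.568  -0.1557  0.297 ] 0.0373 [ 0.4  0.2 -0.3] [ 0.081 -0.184 -0.035] 7.107092990570682
[[-0.006 -0.124  0.992]
 [ 0.004  0.992  0.124]
 [-1.     0.005 -0.006]]
[ 0.5677 -0.1565  0.135 ] [0.083  0.0342] -3.8
[ 0.5758 -0.2761  0.135 ] [0.061  0.0354] -2.7
[ 0.5995 -0.2098  0.135 ] [0.1599 0.0596] -12.7
now
[ 0.5756 -0.2758  0.135 ] [0.0605 0.0362] -2.6
[ 0.5688 -0.1552  0.135 ] [0.0334 0.0843] 7.9
[ 0.5877 -0.226   0.135 ] [0.0602 0.1355] 5.3
[324.47324604 181.19584189]
to button [0.00248252 0.84628589 0.04326896]
```

The key hangs at (0.569,−0.155), and the stub is unmoved. Next, the trigger.

apply_moves(
  series=[
    {"jaw": 1,"linear": [0,0.851,0.042],"roll": 0},
    {"jaw": 1,"linear": [0,0.851,0.042],"roll": 0},
    {"jaw": 1,"linear": [0,0.851,0.042],"roll": 0},
    {"jaw": 1,"linear": [0,0.851,0.042],"roll": 0.3},
    {"jaw": 1,"linear": [0,0.851,0.042],"roll": 0.6},
    {"jaw": 1,"linear": [0,0.851,0.042],"roll": 1},
    {"jaw": 1,"linear": [0,0.851,0.042],"roll": 1},
    {"jaw": 1,"linear": [0,0.851,0.042],"roll": 1},
    {"jaw": 1,"linear": [0,0.851,0.042],"roll": 1},
    {"jaw": 1,"linear": [0,0.851,0.042],"roll": 1},
    {"jaw": 1,"linear": [0,0.851,0.042],"roll": 1},
  ],
)

```text
t: 32.83
tool_pos: [0.5297, 0.3526, 0.2978]
orientation: [0.316, 1.557, -0.313]
force: [-0.1, -0.0, -0.7]
opening: 0.0004
```

apply_moves(
  series=[
    {"jaw": 1,"linear": [0,0,0],"roll": 1},
    {"jaw": 1,"linear": [0,0,0],"roll": 1},
    {"jaw": 1,"linear": [0,0,0],"roll": 1},
  ],
)

```text
t: 33.2
tool_pos: [0.5305, 0.3504, 0.298]
orientation: [0.728, 1.455, -0.729]
force: [0.1, -0.1, -0.5]
opening: 0.0004
```

apply_moves(
  series=[
    {"jaw": 1,"linear": [0,0,0],"roll": 0.28},
    {"jaw": 1,"linear": [0,0,0],"roll": 0.28},
    {"jaw": 1,"linear": [0,0,0],"roll": 0.28},
  ],
)

```text
t: 33.58
tool_pos: [0.5308, 0.3494, 0.2982]
orientation: [0.839, 1.412, -0.841]
force: [-0.1, 0.1, -0.2]
opening: 0.0003
```

Run:
```python
exec(open("st.py").read());print(m.round(3),s["q"]);print(tool([.5295,.354,.1]))
im,K,M=cam("wrist");g=cv2.cvtColor(im,cv2.COLOR_BGR2GRAY)
u,v=proj(K,M,[.531,.3515,.086]);print(u,v)
u,v=int(u),int(v);print(g[v-24:v+26:2,u-26:u+28:2])
```

```text
33.575 [0.5308 0.3494 0.2982] 0.0003 [-0.1  0.1 -0.2] [-0.012 -0.16   0.003] -61.7356383148764
[[-0.008  0.881  0.474]
 [ 0.004  0.474 -0.881]
 [-1.    -0.006 -0.007]] [0.49692356 0.21568289 1.20821994 0.00721929 1.7233335  0.00467401]
[ 0.33031577  0.00356542 -0.00549213]
325.71642172309186 169.25676613030706
[[114 116 116 113 108 113 127 128 130 127 130 118 115 120 118 111  86  79
   76  75  76  75  79  90 102 111 114]
 [117 116 114 111 105 100  99 100 104 101 104  99  98 100 101 103  98  96
   90  81  77  75  75  76  76  86 101]
 [116 115 113 113 103  98  99  99 100 101 100  99  99  99  99  99  99  99
  100  98  93  83  80  74  75  74  74]
 [115 114 112 107 100  99  98  99  98 100 101 100  99  99  98 100 100 100
   99 100  99  99  97  91  82  76  75]
 [115 112 111 101  98  98  98  98  99  98  96  87  83  81  80  86  93 100
   99 100  98 100 100 101 100  94  86]
 [113 112 108 101  97  98  98  98  95  85  77  74  72  74  72  75  75  83
   96  99 100 100 101 100 101 101 100]
 [111 110 104 100  98  98  99  98  87  73  72  69  70  67  67  71  74  74
   80  95 100  99 101 100 100 101  9
[... 1337 characters left out ...]
  92  93  93 113 126]
 [ 93 120 126 125 126 124 125 125 125 125 124 122  97  91  91  91  91  92
   91  92  92  92  91  93  91 112 126]
 [ 90 110 124 127 125 126 124 124 125 125 124 120  96  92  91  91  94  92
   92  91  92  92  93  93  94 119 126]
 [ 92 111 125 126 124 124 124 124 126 124 123 118 104  92  97  96  97  98
   97  98  96  96  97  98  97 120 131]
 [ 91 110 124 123 123 123 125 124 121 117 113 104  84  81  84  84  83  85
   90  93  92  93  94  95  96 118 127]
 [ 93 116 124 123 121 122 118  95  85  78  74  72  66  63  78  80  81  80
   84  92  92  92  91  91  93 114 125]
 [ 92 110 123 123 123 123 117  84  78  80  77  64  61  64  77  81  80  79
   85  93  93  90  92  93  93 111 124]]
```

apply_moves(
  series=[
    {"jaw": 1,"linear": [0.08,0.005,-0.005],"roll": 0},
    {"jaw": 1,"linear": [0.17,0.005,-0.005],"roll": 0},
    {"jaw": 1,"linear": [0.25,0.005,-0.005],"roll": 0},
    {"jaw": 1,"linear": [0.31,0.005,-0.005],"roll": 0},
    {"jaw": 1,"linear": [0.345,0.005,-0.005],"roll": 0},
    {"jaw": 1,"linear": [0.345,0.005,-0.005],"roll": 0},
    {"jaw": 1,"linear": [0.345,0.005,-0.005],"roll": 0},
  ],
)

```text
t: 34.5
tool_pos: [0.5314, 0.3551, 0.0932]
orientation: [0.84, 1.411, -0.838]
force: [-0.3, 0.2, 0.6]
opening: 0.0005
```

apply_moves(
  series=[
    {"jaw": 1,"linear": [0.008,0,0],"roll": 0},
    {"jaw": 1,"linear": [0.016,0,0],"roll": 0},
    {"jaw": 1,"linear": [0.024,0,0],"roll": 0},
    {"jaw": 1,"linear": [0.03,0,0],"roll": 0},
    {"jaw": 1,"linear": [0.03,0,0],"roll": 0},
  ],
)

```text
t: 35.12
tool_pos: [0.5309, 0.3549, 0.0746]
orientation: [0.84, 1.411, -0.839]
force: [-0.4, -0.5, -0.8]
opening: 0.0007
```

```bash
python3 st.py
```

```text
35.125 [0.5309 0.3549 0.0746] 0.0007 [-0.4 -0.5 -0.8] [-0.034 -0.119  0.011] -61.721356413288255
```

apply_moves(
  series=[
    {"jaw": 1,"linear": [0.005,0,0],"roll": 0},
    {"jaw": 1,"linear": [0.01,0,0],"roll": 0},
    {"jaw": 1,"linear": [0.01,0,0],"roll": 0},
  ],
)

```text
t: 35.5
tool_pos: [0.5306, 0.3548, 0.0681]
orientation: [0.839, 1.412, -0.84]
force: [-0.2, 0.0, 0.5]
opening: 0.0007
```

apply_moves(
  series=[
    {"jaw": 1,"linear": [0.005,0,0],"roll": 0},
    {"jaw": 1,"linear": [0.008,0,0],"roll": 0},
    {"jaw": 1,"linear": [0.008,0,0],"roll": 0},
  ],
)

```text
t: 35.88
tool_pos: [0.5305, 0.3548, 0.0632]
orientation: [0.839, 1.412, -0.84]
force: [0.9, 0.0, -0.4]
opening: 0.0006
```

apply_moves(
  series=[
    {"jaw": 1,"linear": [0.004,0,0],"roll": 0},
    {"jaw": 1,"linear": [0.007,0,0],"roll": 0},
    {"jaw": 1,"linear": [0.007,0,0],"roll": 0},
  ],
)

```text
t: 36.25
tool_pos: [0.5305, 0.3548, 0.0587]
orientation: [0.839, 1.412, -0.84]
force: [0.2, 1.4, 0.4]
opening: 0.0006
```

Run:
```python
exec(open("st.py").read())
im,K,M=cam("wrist");g=cv2.cvtColor(im,cv2.COLOR_BGR2GRAY)
for n,q in(("btn",[.5315,.352,.086]),("post",[.5598,.3037,.118])):
    print(n,proj(K,M,q).round(0))
u,v=proj(K,M,[.5315,.352,.086]).astype(int);print(u,v);print(g[v-32:v+50:4,u-48:u+50:4])
```

```text
36.25 [0.5305 0.3548 0.0587] 0.0006 [0.2 1.4 0.4] [ 0.006 -0.15   0.061] -61.72536209596583
btn [321. 266.]
post [325. 405.]
321 266
[[104  80  83  81  82  80  78  56  60  60  60  58  59  58  61  59  59  57
   79  79  80  79  81  81  79]
 [ 94  84  95  81  96  81  58  59  58  60  58  56  54  55  57  59  58  60
   59  79  80  79  82  85  88]
 [117 117 116 117 117  88  60  60  58  53  53  57  59  53  57  58  57  58
   59  71  79  79  81  83  81]
 [117 116 116 116 117  75  61  60  66  96 104 105  78  53 102 104 102  86
   62  59  80  89  90  93  91]
 [111 117 116 115 114  78  86 104 104 103 104 104  70  46 100 103 103 103
  104  99  82  79  90  93  93]
 [117 116 116 124 108  79 103 104 104 104 104 104  68  45 102 103 103 102
  106 102  99  89  93 100  95]
 [126 127 128 128 116  96 103 103 103 102 103 104  62  46  98 104 102 103
  103 103 103  92  96  99 100]
 [125 126 127 126 123 101 105 102 103 103 103 104  64  44  98 103 102 103
  102 102 104  97  94 100 100]
 [128 127 127 127 124 104 104 104 103 102 103 103  61  47 100 102 103 102
  104 103 103 102  93  99 100]
 [125 127 127 129 111 
[... 538 characters left out ...]
40  39  37  76  49  54  85  40  40  39
   38  39  39  39  39  40  39]
 [ 40  42  41  42  41  40  41  39  41  39  40  74  45  56  82  39  40  39
   41  37  37  36  38  38  38]
 [ 40  38  40  42  38  42  41  38  40  39  40  68  44  49  82  40  37  39
   38  39  39  38  40  39  38]
 [ 39  40  42  38  39  38  40  37  38  39  41  68  40  48  77  38  39  40
   38  38  36  38  40  37  39]
 [ 38  38  39  39  39  38  40  38  39  39  38  66  39  50  74  36  36  39
   37  37  37  38  38  39  39]
 [ 39  37  39  38  39  38  38  39  38  38  36  65  51  47  72  41  38  36
   37  36  36  37  33  36  37]
 [ 37  38  33  38  38  37  36  39  37  37  37  71  54  49  75  43  37  37
   35  38  38  36  36  36  36]]
```

apply_moves(
  series=[
    {"jaw": 1,"linear": [0.004,0,0],"roll": 0},
    {"jaw": 1,"linear": [0.007,0,0],"roll": 0},
    {"jaw": 1,"linear": [0.007,0,0],"roll": 0},
  ],
)

```text
t: 36.67
tool_pos: [0.5306, 0.3549, 0.0547]
orientation: [0.839, 1.412, -0.84]
force: [-0.4, -0.7, 4.1]
opening: 0.0003
```

```bash
python3 st.py
```

```text
36.675 [0.5306 0.3549 0.0547] 0.0003 [-0.4 -0.7  4.1] [-0.066 -0.145 -0.041] -61.72601414386794
```

apply_moves(
  series=[
    {"jaw": 1,"linear": [0.003,0,0],"roll": 0},
    {"jaw": 1,"linear": [0.005,0,0],"roll": 0},
    {"jaw": 1,"linear": [0.005,0,0],"roll": 0},
  ],
)

```text
t: 37.05
tool_pos: [0.5309, 0.3551, 0.0535]
orientation: [0.84, 1.411, -0.839]
force: [-6.1, -2.7, 14.2]
opening: 0.0006
```

```bash
python3 st.py
```

```text
37.05 [0.5309 0.3551 0.0535] 0.0006 [-6.1 -2.7 14.2] [-0.636  0.827  0.006] -61.721872789382594
```

Force rose to 14 N with a side load. I'll check the keeper's state before pressing on.

```bash
cat > kp.py <<'E'
from h import *
a=np.load("scene0.npz");im,K,M=cam("scene")
old=a["im"];ck=np.load("scene9.npz")["im"]
for n,q in(("disc0",[.555,.2155,.088]),("arm0",[.525,.2115,.088]),("disc_c",[.584,.259,.088])):
    u,v=proj(K,M,q).astype(int);f=lambda i:i[v-2:v+3,u-2:u+3].mean((0,1)).round()
    print(n,"start",f(old),"cocked",f(ck),"now",f(im))
E
python3 kp.py
```

```text
disc0 start [160. 162. 156.] cocked [90. 84. 83.] now [159. 161. 155.]
arm0 start [118. 125. 125.] cocked [ 80. 107. 132.] now [111. 117. 115.]
disc_c start [110. 103. 101.] cocked [134. 137. 132.] now [73. 68. 66.]
```

apply_moves(
  series=[
    {"jaw": 1,"linear": [0,0,0],"roll": 0},
  ],
)

```text
t: 37.22
tool_pos: [0.5308, 0.355, 0.0543]
orientation: [0.84, 1.411, -0.839]
force: [-1.4, -1.4, 2.6]
opening: 0.0002
```

```bash
python3 st.py
```

```text
37.225 [0.5308 0.355  0.0543] 0.0002 [-1.4 -1.4  2.6] [-0.32   0.14  -0.014] -61.716974011447704
```

The keeper has sprung back over the well: the pixels match the start view. Retract.

apply_moves(
  series=[
    {"jaw": 1,"linear": [-0.05,0,0],"roll": 0},
    {"jaw": 1,"linear": [-0.13,0,0],"roll": 0},
    {"jaw": 1,"linear": [-0.23,0,0],"roll": 0},
    {"jaw": 1,"linear": [-0.33,0,0],"roll": 0},
    {"jaw": 1,"linear": [-0.4,0,0],"roll": 0},
    {"jaw": 1,"linear": [-0.4,0,0],"roll": 0},
    {"jaw": 1,"linear": [-0.4,0,0],"roll": 0},
    {"jaw": 1,"linear": [-0.4,0,0],"roll": 0},
  ],
)

```text
t: 38.22
tool_pos: [0.5315, 0.3535, 0.2916]
orientation: [0.837, 1.413, -0.842]
force: [-0.2, 0.1, 0.5]
opening: 0.0006
```

```bash
python3 kp.py
python3 - <<'E'
exec(open("st.py").read())
for n in("scene","side"):
    im,K,M=cam(n);o=np.load(n+"0.npz")["im"];d=cv2.absdiff(im,o).max(2)
    print(n,[(k,int(d[int(v)-4:int(v)+5,int(u)-4:int(u)+5].mean())) for k,q in(("long",[.567,-.155,.14]),("mid",[.5696,-.2185,.14]),("stub",[.5746,-.282,.14]),("post0",[.5105,.2095,.11]),("jar",[.5,-.2,.05])) for u,v in[proj(K,M,q)]])
# bars from side: jaw gap: distance of the jaw edge moved
E
```

```text
disc0 start [160. 162. 156.] cocked [90. 84. 83.] now [147. 151. 144.]
arm0 start [118. 125. 125.] cocked [ 80. 107. 132.] now [106. 112. 110.]
disc_c start [110. 103. 101.] cocked [134. 137. 132.] now [85. 79. 78.]
38.275 [0.5316 0.3535 0.2918] 0.0003 [ 0.8  0.9 -0.6] [-0.035 -0.142 -0.006] -61.7177132915006
scene [('long', 5), ('mid', 2), ('stub', 3), ('post0', 22), ('jar', 3)]
side [('long', 8), ('mid', 7), ('stub', 8), ('post0', 3), ('jar', 7)]
```

```bash
python3 -c "
from plant import *
print(close_job())"
```

```text
the job is handed in; nothing more can be done
None
```

I closed the mould-clamping jig in the order asked and handed the job in at about 38 s of the 72 s allowed.

**What I did**
- **Keeper:** I pinched the post and swung it to about 1.35 rad. It caught, and the wrist camera showed the well open.
- **Key:** I took the long square key from the rack and seated it in the socket without side force.
- **Screw:** I turned it clockwise until the torque rose from about 0.1 to 0.57 N m, which I take as the stop.
- **Return:** I hung the key back in its own hole; the weight transferred to its collar.
- **Trigger:** I pressed it, and the keeper sprang back over the well.

**Last checks**
- **Keeper:** the colours at its disc and arm match the starting picture. At the post, the side view also matches. The scene view differs by 22 grey levels, probably the gripper's shadow, but I did not confirm that.
- **Keys:** the long key hangs at about (0.569, -0.155). It is turned about 5° from its starting angle, within measurement error. The other two keys show almost no change.
- **Bystanders:** I compared only a rough jar position with the starting pictures, and it was unchanged. I did not measure the cup, pot, bottle or spatula at the end.
- **Jaw:** I judged it fully home from the torque stop and a scene picture showing it closer to the mould. I did not measure the gap.

**What disagreed**
- **Fingertips:** they ended about 17–28 mm short of the reported tool point. My first pinch at the post therefore closed on nothing, and I went lower for the second.
- **Button press:** the force briefly reached 14 N, with about 7 N of it sideways, as the keeper was let go.

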